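# Find a wheel's high spot and counterweight it

### The job

Set the wheel's dust cover upright on the black rubber mat. Then turn the wheel by its stud, slowly (never over a quarter turn a second) and without pushing on the brass pointer, until the bulge on its rim stands at the pointer, and stop it there; then lay every steel bar from the bench flat on the wheel's face, side by side, on the half away from the pointer. Last, to check that the bars ride clear, turn the loaded wheel slowly half a turn away and on or back, so that it stops with the bulge at the pointer again and the bars still in place.

Things in the scene. Friction and masses are not known exactly. Their poses are not given: they have to be found in the camera images.
- knob (a point): middle of the knob of the loose grey dust cover, 22 mm above the cover's top plate. The cover is an upside-down round pan, 150 mm across and 50 mm high with 4 mm walls, open below, 250 g; the black knob on its top is 22 mm across and 36 mm tall; this point is 72 mm above the cover's lower rim, on its axis; z points up out of the knob. At the start the cover stands on the wheel, over the stud, about the axle
- hub (a point): point on the wheel's axis (vertical) at the height of its flat face (52 mm above the bench); turns with the wheel, its x axis points at the middle of the bulge. The wheel is a horizontal aluminium disc of 118 mm radius with a lip 4 mm high round its face (inside radius 112 mm) and a hub disc in the middle (radius 20 mm, 3 mm high)
- wheel (a joint): angle of the wheel (rad), growing counter-clockwise seen from above; turns without end either way; about 0.12 N m of friction, stays where it is left
- high (a point): high spot: outermost point of the bulge on the wheel's rim, 134 mm from the axis, at face height. The bulge is a smooth swelling of the rim, about 16 mm high and some 90 mm along the rim
- stud (a point): upright round black stud on the wheel's face for turning it by hand: 16 mm across, 38 mm tall, 45 mm from the axis, spinning freely on its own pin like a crank handle, so the hand need not turn with it; 57 degrees counter-clockwise (seen from above) of the high spot; this point is on its centre line, 26 mm above the face. A bar lying nearer the axle than about 75 mm can get in the way of fingers that hold the stud
- tip (a point): tip of the fixed brass pointer, 137 mm from the wheel's axis at face height; its post stands outside the rim. The high spot is at the pointer when it lies straight in front of this tip, 3 mm away
- gauge: the fixed pointer stand: a round foot 56 mm across and a 76 mm tall post, 183 mm from the wheel's axis, carrying the pointer; this origin is not on it but on the wheel's axis at bench height, and its x axis points from there to the pointer
- mat: black rubber mat fixed to the bench, 180 x 180 mm, 4 mm thick, where the cover is to be put; origin at the centre of its underside
- bar0_c (a point): square steel counterweight bar 60 x 20 x 20 mm, 180 g; this point is its centre, its x axis runs along its length. Two to four such bars lie flat on the bench, to the robot's right; an absent one has no pose
- bar1_c (a point): square steel counterweight bar 60 x 20 x 20 mm, 180 g; this point is its centre, its x axis runs along its length. Two to four such bars lie flat on the bench, to the robot's right; an absent one has no pose
- bar2_c (a point): square steel counterweight bar 60 x 20 x 20 mm, 180 g; this point is its centre, its x axis runs along its length. Two to four such bars lie flat on the bench, to the robot's right; an absent one has no pose
- bar3_c (a point): square steel counterweight bar 60 x 20 x 20 mm, 180 g; this point is its centre, its x axis runs along its length. Two to four such bars lie flat on the bench, to the robot's right; an absent one has no pose
There are look-alikes about, which are no part of the job. Leave any orange or turquoise look-alike of the part that bears bar1_c alone.

How it is judged (in metres and radians):
On the way, in this order (a step that is already met when the one before it is completed fails the run):
1. the cover stands upright on the mat (horizontal distance between knob and mat below 0.045 m and height (world z) of knob below 0.09 m and angle between knob's own z axis and vertical below 0.1 rad), for 0.3 s.
2. the wheel is stopped with its high spot at the pointer (horizontal distance between high and tip below 0.014 m and velocity of joint wheel between -0.05 and 0.05 rad/s), for 0.5 s.
3. every bar present lies flat on the wheel, on the half away from the pointer (x of each of bar0_c, bar1_c, bar2_c, bar3_c in the frame of hub below -0.012 m and horizontal distance between each of bar0_c, bar1_c, bar2_c, bar3_c and hub below 0.112 m and z of bar0_c in the frame of hub between 0.004 and 0.017 m and z of bar1_c in the frame of hub between 0.004 and 0.017 m and z of bar2_c in the frame of hub between 0.004 and 0.017 m and z of bar3_c in the frame of hub between 0.004 and 0.017 m), for 0.2 s.
4. the loaded wheel is turned about half a turn away: its high spot is opposite the pointer (horizontal distance between high and tip above 0.25 m), for 0.05 s.
At the end, for the whole second after the job is handed in: Cover upright on the mat (within 45 mm of its centre); wheel still, high spot within 14 mm of the pointer tip; every bar present flat on the wheel's face, none on another, its centre at least 12 mm past the axle on the half away from the bulge (all of step 1 and all of step 2 and all of step 3); the robot touches nothing.
It fails at once if the wheel spins faster than 2 rad/s (velocity of joint wheel above 2 rad/s or velocity of joint wheel below -2 rad/s).
It fails at once if the robot pushes on the pointer stand with more than 10 N (contact force between any of the fingers, the arm and gauge above 10 N).
Of bar0, bar1, bar2, bar3 only 2 to 4 are there at a start; the rules pass over those that are not, and their reading is None.
At some moment in a run one of bar0, bar1, bar2, bar3 may be knocked a few centimetres aside while the robot is not near it.
Once in a run the grip may slacken for a moment while it holds something.
It also fails if it takes over 210 s, if anything falls off the work surface, if the arm or the gripper's body presses on something with over 40 N, if the wrist force passes 120 N, or if a joint passes its speed limit or range.

### The arm

A 6-joint arm with a two-finger parallel gripper is mounted at the origin on the work surface. World frame = base frame: x ahead of the robot, y to its left, z up, the work surface at z = 0. Lengths are in mm, angles in rad, forces in N, time in s.
With the tool pointing down it reaches from about 400 to 925 mm from the base axis. Payload 12.5 kg.
Tool frame: the origin (TCP) lies between the finger pads; the fingertips stand 14 mm ahead of it and the grasp point (between the pads) lies 5 mm behind it; x points along the fingers, y is the direction in which the jaws open and shut, and the axes are right-handed (so a half turn about x gives the same grasp; the last joint's range is limited). The gripper opens to 95 mm and grips with 3 to 60 N. Pads are 20 mm wide; open, the fingers measure 119 mm over their backs; the gripper's body (75 mm by 180 mm) begins 59 mm behind the grasp point.
Start: joints at [1.17, 0.491, 1.559, -0, 1.092, -0.106], TCP at [181.575, 598.06, 228.661] pointing down, gripper open.
Joint ranges: [-3.1, 3.1], [-0.84, 2.19], [0.05, 2.79], [-1.13, 4.28], [0.06, 2.93], [-2.69, 2.69]. Speed limits (rad/s): [2.22, 2.22, 2.79, 3.14, 3.14, 3.14].

### API

Orientations are given as [roll, pitch, yaw] about the fixed x, y, z axes, in that order (R = Rz(yaw) Ry(pitch) Rx(roll)).
In Python, from cell import env, cams gives the robot as it stands.
- The arm moves only by the tool carry_out, never from a script. Its arguments are lists of equal length, an entry for each row: "grip": the closure, from -1 (fully open) to 1 (shut); "linear": the shift along the tool's x, y, z scaled (see below), a list of three; "turn": the turn about the tool's x scaled (see below). In form: {"grip": [grip, ...], "linear": [[tx, ty, tz], ...], "turn": [turn, ...]}. A call has 1 to 5 rows; each row shifts and turns the commanded pose from where the row before left it, along the tool's axes as they then stand; what a row does not reach is not made up. The controller multiplies each number of a shift by 0.5 m and each number of a turn by 180 degrees. A row lasts 1/10 s, in which the tool goes at most 50 mm and 8.59 degrees, less where a joint would pass 70% of its speed; a pose out of reach is approached as far as the arm can. A call with a number of a shift or a turn outside -1 to 1 is refused whole. A call with a gripper value outside its range is refused whole. The fingers move at their own pace and stop on an object; the grip force is fixed at half the most. Time passes only in rows, so rows that do not move let the fingers close. It gives the time, the measured TCP pose, the force and the opening at its end, in the units of the state.
- env.state(): the state, without advancing time (a new reading comes with each control period).
- cams.read_camera(name): name is "scene" or "side" or "wrist"; returns the picture (420x560x3 uint8, blue, green, red); there is no depth.
- cams.camera_info(name): a dict with "fx", "fy", "cx", "cy" (pixels), "view" (4x4, takes a point from world to camera coordinates). Camera axes: x right, y down, z forward; pixel columns grow to the right and rows downward; lengths in mm; the calibration is good to about 2 mm. A picture is of the moment at which its call begins: read the wrist's pose just before it. camera_info takes no time and is no camera call; for the wrist camera it gives the pose at the moment of the call.
- env.job_done(): hands the job in, once; it reports no verdict.
The state is a dict: "t": time; "joints": joint angles; "qvel": joint speeds; "tau": joint torques, N m; "eef_pos": TCP position; "tcp_rot": TCP orientation; "ft_force": force on the tool from outside, world axes, zero at the start; "moment": the same for the moment, N m; "opening": opening from 0.0 (shut) to 1.0 (fully open).
Only numpy, scipy, OpenCV 4.12 (cv2) and the standard library are available. Lean on these libraries where they do the work, as an engineer would, in place of code of your own. Each camera call takes 0.05 s, during which the arm holds its last target. There are 200 camera calls.

## Working session

There is one attempt and no reset: what is moved stays moved. The work goes in short steps, Python scripts to look and compute and a tool call to move; the robot and the scene stay as the last step left them, time stands still between calls to the robot, and variables do not carry over. Pictures are saved under pics/ and viewed, about 12 in all and at most 16, crops included, and the job is handed in when it is done.

Besides the shell and the picture viewer there is one more tool, called after "Emit:" as name(argument=value, ...), one argument or row to a line, values as JSON. carry_out: Moves the arm, as the interface text tells. Shifts and turns lie within -1 to 1; 1 stands for 0.5 m of shift or 180 degrees of turn. Its arguments: {"type":"object","properties":{"grip":{"type":"array"},"linear":{"type":"array"},"turn":{"type":"array"}},"required":["grip","linear","turn"]}

```bash
ls; mkdir -p pics
cat > h.py <<'E'
import numpy as np, cv2
from cell import env, cams
def ray(name,u,v,z,info=None):
    i=info or cams.camera_info(name); V=np.array(i["view"]); R=V[:3,:3]; t=V[:3,3]
    c=-R.T@t; d=R.T@np.array([(u-i["cx"])/i["fx"],(v-i["cy"])/i["fy"],1])
    return c+d*(z-c[2])/d[2]
def proj(name,p,info=None):
    i=info or cams.camera_info(name); V=np.array(i["view"]); q=V[:3,:3]@np.array(p,float)+V[:3,3]
    return np.array([i["fx"]*q[0]/q[2]+i["cx"], i["fy"]*q[1]/q[2]+i["cy"]])
E
python3 - <<'E'
from h import *
print(env.state())
for n in("scene","side","wrist"):
    i=cams.camera_info(n); print(n,{k:np.round(v,3).tolist() for k,v in i.items()})
    im=cams.read_camera(n); cv2.imwrite(f"pics/{n}0.png",im)
E
```

```text
pics
{'t': 0.0, 'joints': array([ 1.17036990e+00,  4.91562962e-01,  1.55943874e+00,  2.50939538e-05,
        1.09174480e+00, -1.05609998e-01]), 'qvel': array([-2.81566180e-03,  1.24515345e-04, -2.17866833e-03,  1.90935125e-05,
        9.78766995e-05, -2.93454002e-04]), 'tau': array([-2.28753051e-03, -6.12633276e+01, -2.58190745e+01,  6.91461540e-02,
        4.81966313e-02, -6.03358490e-05]), 'eef_pos': array([181.48957288, 597.82435747, 228.06332776]), 'tcp_rot': array([-1.69569234,  1.56964227, -1.99052035]), 'ft_force': array([ 0.06764818, -0.34537407, -0.33730235]), 'moment': array([-0.02784164,  0.01567011,  0.00272206]), 'opening': 0.9970752441427828}
scene {'fx': 490.952, 'fy': 490.952, 'cx': 277.322, 'cy': 209.696, 'view': [[-0.646, 0.763, 0.006, 430.42], [0.66, 0.562, -0.499, -344.798], [-0.384, -0.319, -0.867, 1408.946], [0.0, 0.0, 0.0, 1.0]]}
side {'fx': 420.567, 'fy': 420.567, 'cx': 277.573, 'cy': 215.062, 'view': [[0.943, -0.332, 0.023, -607.515], [-0.2, -0.618, -0.76, 172.694], [0.266, 0.712, -0.649, 1000.344], [0.0, 0.0, 0.0, 1.0]]}
wrist {'fx': 326.66, 'fy': 326.66, 'cx': 286.569, 'cy': 212.675, 'view': [[0.291, 0.957, -0.0, -624.303], [0.92, -0.279, 0.276, -29.945], [0.264, -0.08, -0.961, 391.245], [0.0, 0.0, 0.0, 1.0]]}
```

Run:
```python
import cv2
a=cv2.imread("pics/scene0.png")
cv2.imwrite("pics/s0big.png",cv2.resize(a,(800,600),interpolation=cv2.INTER_CUBIC))
```

```text
(no output)
```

View pics/s0big.png

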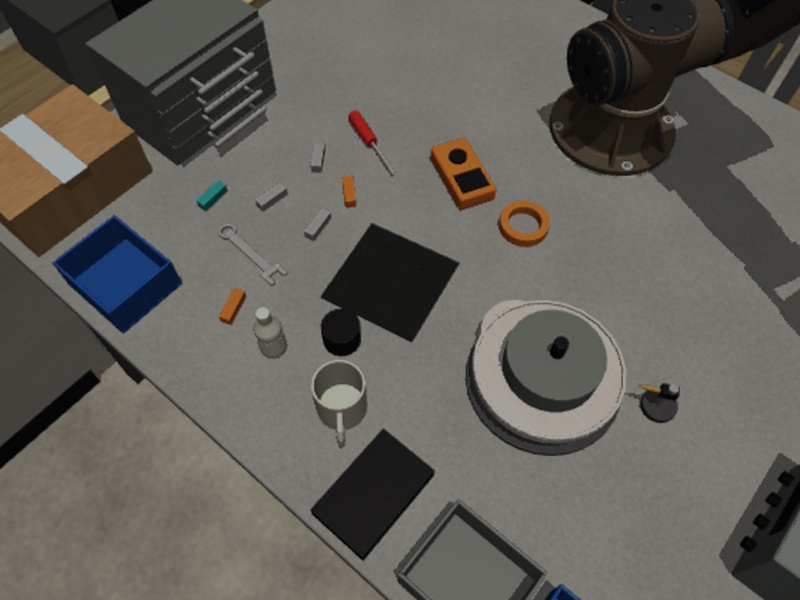

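View pics/side0.png

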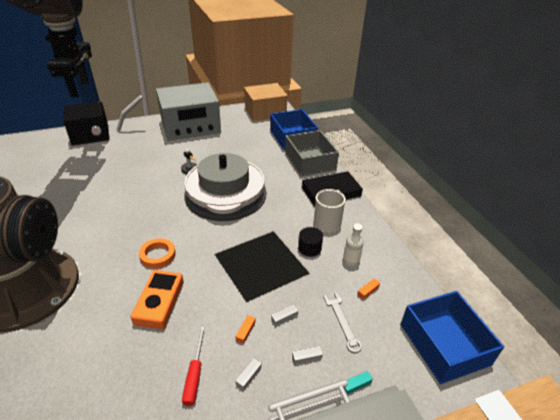

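Three grey bars, at about (317,157), (272,196) and (318,223) in the enlarged scene view. The square mat is at (390,282), the cover knob at (560,343), the bulge near (500,310) and the pointer tip near (641,389). Next I enlarge for measuring.

Run:
```python
from h import *
a=cv2.imread("pics/scene0.png"); b=cv2.imread("pics/side0.png")
c1=cv2.resize(a[195:325,315:485],None,fx=2.35,fy=2.35,interpolation=cv2.INTER_CUBIC)
f=400
def crop(im,x,y,w,h): return cv2.resize(im[y:y+h,x:x+w],(400,300),interpolation=cv2.INTER_CUBIC)
out=np.vstack([np.hstack([crop(a,315,200,168,126),crop(a,170,90,100,75)]),np.hstack([crop(b,170,140,108,81),crop(b,228,295,108,81)])])
cv2.imwrite("pics/c1.png",out)
s=1.4286
for n,u in{"knobtop":(560,341,None)}.items(): pass
for p in[(317,157),(272,196),(318,223)]: print("bar sc",ray("scene",p[0]/s,p[1]/s,20).round(1))
for p in[(285,312),(307,353),(249,371)]: print("bar sd",ray("side",*p,20).round(1))
for p in[(373,224),(459,263),(412,340),(321,296)]: print("mat sc",ray("scene",p[0]/s,p[1]/s,4).round(1))
for p in[(270,234),(307,270),(253,297),(217,261)]: print("mat sd",ray("side",*p,4).round(1))
print("knob",ray("scene",560/s,341/s,52+90).round(1),ray("side",223,157,142).round(1))
print("tip",ray("scene",641/s,389/s,52).round(1))
```

```text
bar sc [ 449.9 -381.5   20. ]
bar sc [ 572.  -379.8   20. ]
bar sc [ 561.6 -273.2   20. ]
bar sd [ 563.6 -277.6   20. ]
bar sd [ 571.3 -387.7   20. ]
bar sd [ 447.4 -387.7   20. ]
mat sc [ 490.4 -204.4    4. ]
mat sc [455.5 -32.7   4. ]
mat sc [626.7   0.9   4. ]
mat sc [ 663. -172.    4.]
mat sd [618.8  -9.5   4. ]
mat sd [ 665.  -163.8    4. ]
mat sd [ 511.5 -202.6    4. ]
mat sd [457.8 -63.2   4. ]
knob [545.2 205.9 142. ] [545.5 195.  142. ]
tip [483.7 335.   52. ]
```

View pics/c1.png

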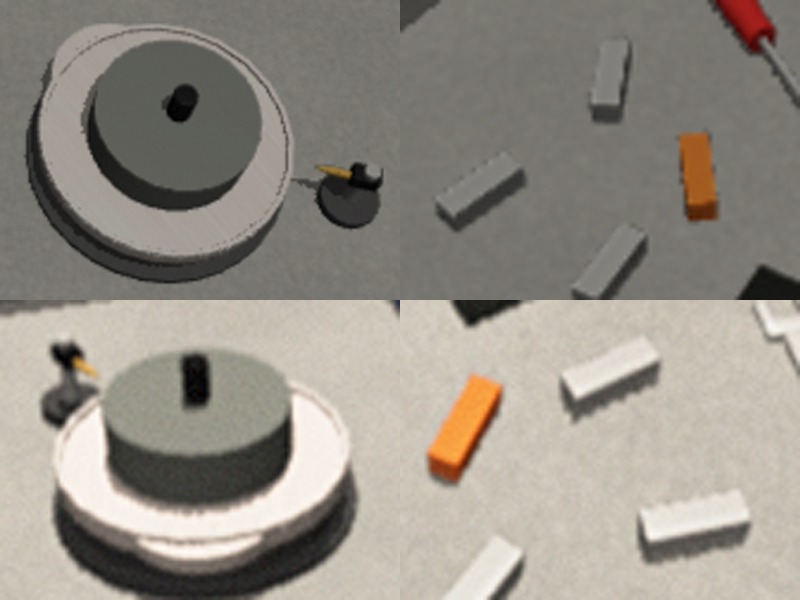

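```bash
cat >> h.py <<'E'
from scipy.spatial.transform import Rotation as Rn
def tri(ps,pd):
    A=[];b=[]
    for n,p in(("scene",ps),("side",pd)):
        i=cams.camera_info(n);V=np.array(i["view"])[:3];K=np.array([[i["fx"],0,i["cx"]],[0,i["fy"],i["cy"]],[0,0,1]]);P=K@V
        for k in(0,1): r=p[k]*P[2]-P[k]; A.append(r[:3]);b.append(-r[3])
    x=np.linalg.lstsq(np.array(A),np.array(b),rcond=None); return x[0]
def st(): 
    s=env.state(); R=Rn.from_euler("xyz",s["tcp_rot"]).as_matrix(); return s,R
def yaw(R): return np.degrees(np.arctan2(R[1,1],R[0,1]))%180  # jaw direction
def plan(*targets,grasp=False):
    """targets: (x,y,z,jawdeg or None): prints normalised total linear in tool axes for each leg"""
    s,R=st(); p=np.array(s["eef_pos"]); print("t",round(s["t"],2),"pos",p.round(1),"jaw",round(yaw(R),1),"open",round(s["opening"],3),"F",np.round(s["ft_force"],1),"j6",round(s["joints"][5],2))
    for x,y,z,j in targets:
        d=np.array([x,y,z])-p; l=R.T@d/500; t=0
        if j is not None:
            t=-((j-yaw(R)+90)%180-90)
        print("  lin",l.round(4),"max/0.1:",round(np.linalg.norm(l)/.1,2),"turn",round(t/180,4),"n",round(abs(t)/8.59,1))
        R=R@Rn.from_euler("x",t,degrees=True).as_matrix(); p=np.array([x,y,z])
E
python3 - <<'E'
from h import *
k=tri((315+186/2.381,200+92/2.381),(170+195/3.704,140+60/3.704)); print("knobtop",k)
print("tip",tri((315+314/2.381,200+167/2.381),(170+98/3.704,140+76/3.704)))
s,R=st();print(R.round(3))
# wheel fit overlay guess from lip: outer extents
def lip(c,name,r=118,z=56):
    a=np.linspace(0,6.28,200); return np.array([proj(name,(c[0]+r*np.cos(t),c[1]+r*np.sin(t),z)) for t in a])
from scipy.optimize import least_squares
def f(c):
    A=lip(c,"scene"); B=lip(c,"side")
    return [A[:,0].max()-(315+294/2.381),B[:,0].min()-(170+55/3.704),B[:,0].max()-(170+351/3.704)]
r=least_squares(f,[545,200]); print("axis",r.x,r.fun)
plan((k[0],k[1],190,None),(k[0],k[1],120,None))
E
```

```text
knobtop [544.33892883 206.51050264 139.27838019]
tip [486.48952808 329.04713983  58.81157278]
[[-0.     0.291  0.957]
 [-0.001  0.957 -0.291]
 [-1.    -0.001 -0.   ]]Traceback (most recent call last):
  File "<stdin>", line 12, in <module>
    return func(*args, **kwargs)
    result = trf(vector_fun.fun, vector_fun.jac, x0, f0, J0, lb, ub, ftol, xtol,
                 gtol, max_nfev, x_scale, loss_function, tr_solver,
                 tr_options.copy(), verbose, callback=callback_wrapped)
    return trf_no_bounds(
        fun, jac, x0, f0, J0, ftol, xtol, gtol, max_nfev, x_scale,
        loss_function, tr_solver, tr_options, verbose, callback=callback)
    J = jac(x)
    self._update_jac()
    ~~~~~~~~~~~~~~~~^^
    self.J = self.jac_wrapped(xp_copy(self.x), f0=self.f)
             ~~~~~~~~~~~~~~~~^^^^^^^^^^^^^^^^^^^^^^^^^^^^
    J, dct = approx_derivative(
             ~~~~~~~~~~~~~~~~~^
        self.fun,
        ^^^^^^^^^
    ...<2 lines>...
        **self.finite_diff_options,
        ^^^^^^^^^^^^^^^^^^^^^^^^^^^
    )
    ^
    J, _nfev = _dense_difference(fun_wrapped, x0, f0, h,
 
[... 194 characters left out ...]
                            ^^^
    df = [f_eval - f0 for f_eval in f_evals]
                                    ^^^^^^^
    f = np.atleast_1d(self.fun(x, *self.args, **self.kwargs))
                      ~~~~~~~~^^^^^^^^^^^^^^^^^^^^^^^^^^^^^^
    return np.atleast_1d(self.fun(x))
                         ~~~~~~~~^^^
    return self.f(x, *self.args, **self.kwargs)
           ~~~~~~^^^^^^^^^^^^^^^^^^^^^^^^^^^^^^
  File "<stdin>", line 10, in f
  File "<stdin>", line 7, in lip
  File "h.py", line 8, in proj
    i=info or cams.camera_info(name); V=np.array(i["view"]); q=V[:3,:3]@np.array(p,float)+V[:3,3]
              ~~~~~~~~~~~~~~~~^^^^^^
ValueError: time passes only in moves, steps and waits
```

Emit:
carry_out(
  grip=[-1,-1,-1,-1,-1],
  linear=[
    [0.007,-0.0489,0.0839],
    [0.007,-0.0489,0.0839],
    [0.007,-0.0489,0.0839],
    [0.007,-0.0489,0.0839],
    [0.007,-0.0489,0.0839],
  ],
  turn=[0,0,0,0,0],
)

```text
t: 0.65
eef_pos: [347.7, 418.6, 211.0]
tcp_rot: [-2.916, 1.571, 3.072]
ft_force: [1.2, 0.1, 0.5]
opening: 1.0
```

Emit:
carry_out(
  grip=[-1,-1,-1,-1,-1],
  linear=[
    [0.007,-0.0489,0.0839],
    [0.007,-0.0489,0.0839],
    [0.007,-0.0489,0.0839],
    [0.007,-0.0489,0.0839],
    [0.007,-0.0489,0.0839],
  ],
  turn=[0,0,0,0,0],
)

```text
t: 1.15
eef_pos: [513.0, 240.5, 193.4]
tcp_rot: [2.745, 1.571, 2.45]
ft_force: [1.0, 0.7, -0.4]
opening: 1.001
```

Emit:
carry_out(
  grip=[-1,-1,-1],
  linear=[
    [0.007,-0.0489,0.0839],
    [0,0,0],
    [0,0,0],
  ],
  turn=[0,0,0],
)

```text
t: 1.45
eef_pos: [545.2, 205.8, 189.6]
tcp_rot: [-2.818, 1.57, -3.115]
ft_force: [-0.2, -0.1, 0.0]
opening: 1.006
```

```bash
cat > /tmp/p.py <<'E'
import re
t=open('h.py').read()
t=t.replace('def ray(','_c={}\ndef ci(n):\n    if n=="wrist": return cams.camera_info(n)\n    if n not in _c: _c[n]=cams.camera_info(n)\n    return _c[n]\ndef ray(').replace('info or cams.camera_info(name)','info or ci(name)').replace('i=cams.camera_info(n);V','i=ci(n);V')
open('h.py','w').write(t)
E
python3 /tmp/p.py
python3 - <<'E'
from h import *
plan((544.5,206,190,None),(544.5,206,120,None))
i=ci("wrist"); im=cams.read_camera("wrist"); 
print(proj("wrist",(544.5,206,138),i),proj("wrist",(544.5,206,102),i),{k:np.round(v,3).tolist() for k,v in i.items()})
cv2.imwrite("pics/w1.png",im)
E
```

```text
t 1.45 pos [545.2 205.8 189.6] jaw 73.0 open 1.006 F [-0.2 -0.1  0. ] j6 -1.03
  lin [-0.0008  0.     -0.0014] max/0.1: 0.02 turn 0.0 n 0.0
  lin [1.4e-01 0.0e+00 1.0e-04] max/0.1: 1.4 turn 0.0 n 0.0
[287.19081306 239.27217661] [287.09221434 223.03151705] {'fx': 326.66, 'fy': 326.66, 'cx': 286.569, 'cy': 212.675, 'view': [[0.293, 0.956, 0.0, -356.055], [0.919, -0.282, 0.275, -462.46], [0.263, -0.08, -0.961, 227.177], [0.0, 0.0, 0.0, 1.0]]}
```

View pics/w1.png

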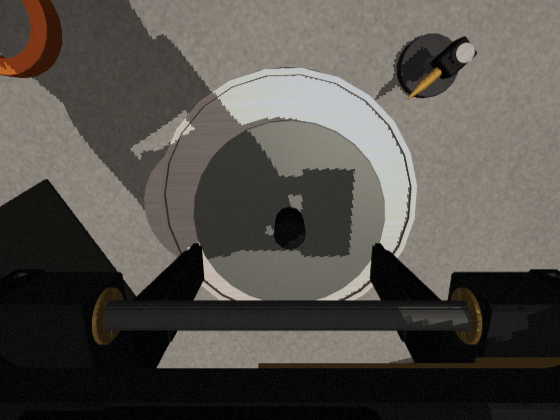

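The wrist view shows the knob at (289,230) between the fingers, as predicted. Descend and grip.

Emit:
carry_out(
  grip=[-1,-1,-1,-1,-1],
  linear=[
    [0.05,0,0],
    [0.05,0,0],
    [0.038,0,0],
    [0,0,0],
    [0,0,0],
  ],
  turn=[0,0,0,0,0],
)

```text
t: 2.0
eef_pos: [544.5, 207.7, 121.7]
tcp_rot: [2.368, 1.571, 2.075]
ft_force: [-0.2, -0.7, 0.5]
opening: 0.999
```

Emit:
carry_out(
  grip=[1,1,1,1,1],
  linear=[
    [0,0,0],
    [0,0,0],
    [0,0,0],
    [0,0,0],
    [0,0,0],
  ],
  turn=[0,0,0,0,0],
)

```text
t: 2.5
eef_pos: [545.0, 206.6, 121.3]
tcp_rot: [0.791, 1.57, 0.496]
ft_force: [0.4, 0.6, -0.3]
opening: 0.633
```

Emit:
carry_out(
  grip=[1,1,1,1,1],
  linear=[
    [0,0,0],
    [0,0,0],
    [0,0,0],
    [0,0,0],
    [0,0,0],
  ],
  turn=[0,0,0,0,0],
)

```text
t: 3.0
eef_pos: [545.0, 206.7, 121.1]
tcp_rot: [1.356, 1.571, 1.061]
ft_force: [-0.1, -0.7, 0.1]
opening: 0.226
```

Run:
```python
from h import *
s,R=st();x,y,z=s["eef_pos"]
plan((x,y,z+80,None),(559,-102,z+80,None),(559,-102,z-46,None))
```

```text
t 3.0 pos [545.  206.7 121.1] jaw 73.1 open 0.226 F [-0.1 -0.7  0.1] j6 -1.03
  lin [-0.16  0.    0.  ] max/0.1: 1.6 turn 0.0 n 0.0
  lin [-1.000e-04 -5.826e-01  2.061e-01] max/0.1: 6.18 turn 0.0 n 0.0
  lin [ 0.252 -0.    -0.   ] max/0.1: 2.52 turn 0.0 n 0.0
```

Emit:
carry_out(
  grip=[1,1,1,1,1],
  linear=[
    [0,0,0],
    [0,0,0],
    [-0.03,0,0],
    [-0.06,0,0],
    [-0.07,0,0],
  ],
  turn=[0,0,0,0,0],
)

```text
t: 3.5
eef_pos: [544.3, 206.4, 200.9]
tcp_rot: [-2.608, 1.568, -2.902]
ft_force: [0.5, -0.2, -1.4]
opening: 0.229
```

Emit:
carry_out(
  grip=[1,1,1,1,1],
  linear=[
    [0,0,0],
    [0,-0.03,0.0106],
    [0,-0.06,0.0212],
    [0,-0.07,0.0248],
    [0,-0.07,0.0248],
  ],
  turn=[0,0,0,0,0],
)

```text
t: 4.0
eef_pos: [549.6, 82.9, 199.5]
tcp_rot: [-2.768, 1.568, -3.062]
ft_force: [0.4, -0.6, -2.2]
opening: 0.222
```

Run:
```python
from h import *
plan((559,-102,201,None),(559,-102,75,None))
cv2.imwrite("pics/s2.png",cams.read_camera("scene")[130:360,170:480])
```

```text
t 4.0 pos [549.6  82.9 199.5] jaw 73.1 open 0.222 F [ 0.4 -0.6 -2.2] j6 -1.25
  lin [-0.003  -0.3484  0.1252] max/0.1: 3.7 turn 0.0 n 0.0
  lin [2.52e-01 2.00e-04 6.00e-04] max/0.1: 2.52 turn 0.0 n 0.0
```

View pics/s2.png

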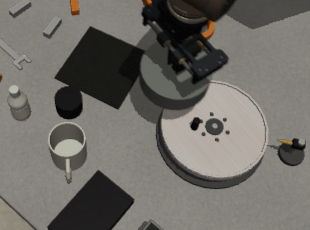

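Emit:
carry_out(
  grip=[1,1,1,1,1],
  linear=[
    [0,-0.08,0.0283],
    [0,-0.08,0.0283],
    [0,-0.08,0.0283],
    [0,-0.07,0.0248],
    [0,-0.0416,0.015],
  ],
  turn=[0,0,0,0,0],
)

```text
t: 4.55
eef_pos: [558.0, -104.7, 199.4]
tcp_rot: [-3.016, 1.568, 2.97]
ft_force: [-0.4, 0.7, -2.1]
opening: 0.228
```

Emit:
carry_out(
  grip=[1,1,1,1,1],
  linear=[
    [0,0,0],
    [0.06,0,0],
    [0.08,0,0],
    [0.06,0,0],
    [0.04,0,0],
  ],
  turn=[0,0,0,0,0],
)

```text
t: 5.05
eef_pos: [557.4, -100.8, 78.0]
tcp_rot: [3.112, 1.566, 2.818]
ft_force: [-0.5, -0.6, -2.0]
opening: 0.229
```

Run:
```python
from h import *
plan((559,-102,74,None))
```

```text
t 5.05 pos [ 557.4 -100.8   78. ] jaw 73.1 open 0.229 F [-0.5 -0.6 -2. ] j6 -1.57
  lin [ 0.008  -0.0014  0.0039] max/0.1: 0.09 turn 0.0 n 0.0
```

Emit:
carry_out(
  grip=[1,1,1,-1,-1],
  linear=[
    [0.007,0,0],
    [0.002,0,0],
    [0,0,0],
    [0,0,0],
    [0,0,0],
  ],
  turn=[0,0,0,0,0],
)

```text
t: 5.55
eef_pos: [559.5, -101.7, 77.7]
tcp_rot: [0.043, 1.569, -0.252]
ft_force: [0.2, -0.6, -0.1]
opening: 0.34
```

Emit:
carry_out(
  grip=[-1,-1,-1,-1,-1],
  linear=[
    [0,0,0],
    [0,0,0],
    [0,0,0],
    [-0.03,0,0],
    [-0.06,0,0],
  ],
  turn=[0,0,0,0,0],
)

```text
t: 6.05
eef_pos: [558.2, -101.3, 120.5]
tcp_rot: [3.112, 1.567, 2.817]
ft_force: [-0.5, -0.3, 0.4]
opening: 0.762
```

Emit:
carry_out(
  grip=[-1,-1,-1,-1,-1],
  linear=[
    [-0.09,0,0],
    [-0.09,0,0],
    [-0.05,0,0],
    [0,0,0],
    [0,0,0],
  ],
  turn=[0,0,0,0,0],
)

```text
t: 6.55
eef_pos: [558.9, -101.5, 236.6]
tcp_rot: [0.244, 1.57, -0.051]
ft_force: [0.5, 1.0, -0.5]
opening: 0.999
```

Run:
```python
from h import *
plan((559,-102,74,None))
a=cams.read_camera("scene");b=cams.read_camera("side")
cv2.imwrite("pics/sc3.png",a);cv2.imwrite("pics/sd3.png",b)
def crop(im,x,y,w,h): return cv2.resize(im[y:y+h,x:x+w],(400,300),interpolation=cv2.INTER_CUBIC)
out=np.vstack([np.hstack([crop(a,315,200,168,126),crop(a,130,70,240,180)]),np.hstack([crop(b,170,140,108,81),crop(b,200,200,160,120)])])
cv2.imwrite("pics/c3.png",out)
```

```text
t 6.55 pos [ 558.9 -101.5  236.6] jaw 73.1 open 0.999 F [ 0.5  1.  -0.5] j6 -1.57
  lin [ 3.252e-01 -9.000e-04  3.000e-04] max/0.1: 3.25 turn 0.0 n 0.0
```

View pics/c3.png

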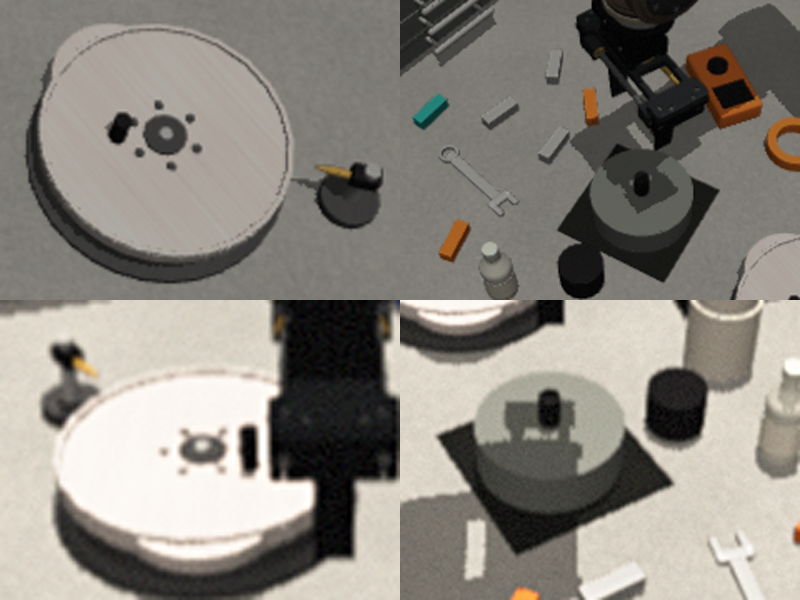

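Run:
```python
from h import *
S=lambda u,v:(315+u/2.381,200+v/2.381); D=lambda u,v:(170+u/3.704,140+v/3.704)
h=tri(S(166,133),D(203,147)); print("hub",h)
s=tri(S(124,116),D(248,129)); print("studtop",s)
t=tri(S(314,167),D(98,76)); print("tip",t)
for n,f,p in(("scene",S,(166,133)),("side",D,(203,147))): print(ray(n,*f(*p),56))
for n,f,p in(("scene",S,(124,116)),("side",D,(248,129))): print("stud",ray(n,*f(*p),90))
for n,f,p in(("scene",S,(314,167)),("side",D,(98,76))): print("tip",ray(n,*f(*p),54))
from scipy.optimize import least_squares
an=np.linspace(0,6.28,200)
def lip(c,n,r=118,z=56): return np.array([proj(n,(c[0]+r*np.cos(q),c[1]+r*np.sin(q),z)) for q in an])
def f(c):
    A=lip(c,"scene"); B=lip(c,"side"); 
    return [A[:,0].max()-S(294,0)[0],B[:,0].min()-D(55,0)[0],A[:,1].max()-S(0,258)[1]]
r=least_squares(f,[545,200],diff_step=1e-3); print("axis lip",r.x,r.fun)
for c in(h[:2],r.x):
    v=s[:2]-c; w=t[:2]-c
    print("stud r,ang",np.hypot(*v),np.degrees(np.arctan2(v[1],v[0])),"tip",np.hypot(*w),np.degrees(np.arctan2(w[1],w[0])))
    for a in range(-150,-60,15): print(a,[np.round(proj(n,(*(c+134*np.array([np.cos(np.radians(a)),np.sin(np.radians(a))])),52))-o,1)*k for n,o,k in(("scene",(315,200),2.381),("side",(170,140),3.704))])
```

```text
hub [545.81841564 206.24917204  56.5591656 ]
studtop [574.64576175 171.4956044   91.58684883]
tip [486.48952808 329.04713983  58.81157278]
[543.54700153 206.9136902   56.        ]
[547.8831644  204.53051096  56.        ]
stud [571.42243832 172.17621326  90.        ]
stud [577.53725691 170.68131149  90.        ]
tip [482.93939652 329.38495051  54.        ]
tip [488.17448734 335.35289521  54.        ]
axis lip [547.00897692 207.39043787] [-0.4069257  -0.70041695  0.39982122]
stud r,ang 45.153364743192704 -50.32501448180795 tip 136.37909587985482 115.78715127493427
-150 [array([172.8606,  14.0479]), array([ 71.8576, 227.0552])]
-135 [array([137.3837,  12.3812]), array([107.0456, 243.7232])]
-120 [array([103.3354,  18.8099]), array([150.012, 253.724])]
-105 [array([73.0967, 32.8578]), array([196.6824, 255.9464])]
-90 [array([47.8581, 54.0487]), array([243.7232, 250.7608])]
-75 [array([30.0006, 80.954 ]), array([286.6896, 238.1672])]
stud r,ang 45.301555661248635 -52.40597051432576 tip 135.87846342085163 116.44854788183692
-150 [array([173.0987,  15.4765]), array([ 73.3392, 225.944 ])]
-135 [array([137.6218,  13.8098]), array([108.5272, 242.2416])]
-120 [array([103.5735,  20.2385]), array([151.1232, 252.2424])]
-105 [array([73.3348, 34.2864]), array([197.7936, 254.8352])]
-90 [array([48.0962, 55.4773]), array([244.8344, 249.6496])]
-75 [array([30.2387, 82.6207]), array([287.8008, 237.056 ])]
```

Cover is upright on the mat: knob at crop (642,182), base inside the mat. Hub is at (546,206), stud radius is 45.2 (expected 45) and pointer is 136.4 at 115.8°. The stud goes from −50.3° to 172.8°, i.e. clockwise 137°. First grip it.

Emit:
carry_out(
  grip=[-1,-1,-1,-1,-1],
  linear=[
    [0.0322,0.0886,-0.02145],
    [0.0322,0.0886,-0.02145],
    [0.0322,0.0886,-0.02145],
    [0.0322,0.0886,-0.02145],
    [0.0322,0.0886,-0.02145],
  ],
  turn=[0,0,0,0,0],
)

```text
t: 7.15
eef_pos: [571.5, 127.7, 154.1]
tcp_rot: [-2.778, 1.569, -3.073]
ft_force: [0.4, -0.6, -0.7]
opening: 1.001
```

Emit:
carry_out(
  grip=[-1,-1,-1],
  linear=[
    [0.0322,0.0886,-0.02145],
    [0,0,0],
    [0,0,0],
  ],
  turn=[0,0,0],
)

```text
t: 7.45
eef_pos: [574.0, 172.2, 138.3]
tcp_rot: [-2.645, 1.568, -2.938]
ft_force: [-0.2, -0.8, -0.2]
opening: 1.005
```

Run:
```python
from h import *
plan((574.6,171.5,78,None))
# circular rows, CW, 5 deg
y=np.array([.2907,.9568]);z=np.array([.9568,-.2907])
a=np.radians(-50.3-np.array([0,1,3]+[3+5*k for k in range(1,27)]+[135,136.9])); p=45*np.c_[np.cos(a),np.sin(a)]; d=np.diff(p,axis=0)
for r in d: print([0,round(r@y/500,4),round(r@z/500,4)])
```

```text
t 7.45 pos [574.  172.2 138.3] jaw 73.2 open 1.005 F [-0.2 -0.8 -0.2] j6 -1.1
  lin [ 0.1206 -0.0008  0.002 ] max/0.1: 1.21 turn 0.0 n 0.0
[0, np.float64(-0.0013), np.float64(-0.0009)]
[0, np.float64(-0.0026), np.float64(-0.0018)]
[0, np.float64(-0.0061), np.float64(-0.0049)]
[0, np.float64(-0.0057), np.float64(-0.0054)]
[0, np.float64(-0.0052), np.float64(-0.0059)]
[0, np.float64(-0.0046), np.float64(-0.0063)]
[0, np.float64(-0.0041), np.float64(-0.0067)]
[0, np.float64(-0.0035), np.float64(-0.0071)]
[0, np.float64(-0.0028), np.float64(-0.0073)]
[0, np.float64(-0.0022), np.float64(-0.0075)]
[0, np.float64(-0.0015), np.float64(-0.0077)]
[0, np.float64(-0.0008), np.float64(-0.0078)]
[0, np.float64(-0.0002), np.float64(-0.0078)]
[0, np.float64(0.0005), np.float64(-0.0078)]
[0, np.float64(0.0012), np.float64(-0.0078)]
[0, np.float64(0.0019), np.float64(-0.0076)]
[0, np.float64(0.0025), np.float64(-0.0074)]
[0, np.float64(0.0032), np.float64(-0.0072)]
[0, np.float64(0.0038), np.float64(-0.0069)]
[0, np.float64(0.0044), np.float64(-0.0065)]
[0, np.float64(0.0049), np.float64(-0.0061)]
[0, np.float64(0.0054), np.float64(-0.0057)]
[0, np.float64(0.0059), np.float64(-0.0052)]
[0, np.float64(0.0063), np.float64(-0.0046)]
[0, np.float64(0.0067), np.float64(-0.0041)]
[0, np.float64(0.0071), np.float64(-0.0035)]
[0, np.float64(0.0073), np.float64(-0.0028)]
[0, np.float64(0.0075), np.float64(-0.0022)]
[0, np.float64(0.0031), np.float64(-0.0007)]
[0, np.float64(0.0029), np.float64(-0.0006)]
```

Emit:
carry_out(
  grip=[-1,-1,-1,1,1],
  linear=[
    [0.05,0,0.001],
    [0.05,0,0],
    [0.02,0,0],
    [0,0,0],
    [0,0,0],
  ],
  turn=[0,0,0,0,0],
)

```text
t: 7.95
eef_pos: [575.7, 170.7, 80.7]
tcp_rot: [0.526, 1.57, 0.23]
ft_force: [0.5, -0.2, 0.1]
opening: 0.883
```

Emit:
carry_out(
  grip=[1,1,1,1,1],
  linear=[
    [0,0,0],
    [0,0,0],
    [0,0,0],
    [0,0,0],
    [0,0,0],
  ],
  turn=[0,0,0,0,0],
)

```text
t: 8.45
eef_pos: [575.2, 171.4, 80.2]
tcp_rot: [0.754, 1.571, 0.459]
ft_force: [0.1, -0.8, -0.3]
opening: 0.467
```

Emit:
carry_out(
  grip=[1,1,1,1,1],
  linear=[
    [0,0,0],
    [0,0,0],
    [0,0,0],
    [0,0,0],
    [0,0,0],
  ],
  turn=[0,0,0,0,0],
)

```text
t: 8.95
eef_pos: [575.2, 171.5, 80.0]
tcp_rot: [1.773, 1.571, 1.478]
ft_force: [0.1, 1.8, -0.3]
opening: 0.162
```

Emit:
carry_out(
  grip=[1,1,1,1,1],
  linear=[
    [0,-0.0013,-0.0009],
    [0,-0.0026,-0.0018],
    [0,-0.0061,-0.0049],
    [0,-0.0057,-0.0054],
    [0,-0.0052,-0.0059],
  ],
  turn=[0,0,0,0,0],
)

```text
t: 9.45
eef_pos: [563.1, 164.2, 80.1]
tcp_rot: [1.074, 1.57, 0.779]
ft_force: [0.4, 7.3, -1.1]
opening: 0.161
```

Emit:
carry_out(
  grip=[1,1,1,1,1],
  linear=[
    [0,-0.0046,-0.0063],
    [0,-0.0041,-0.0067],
    [0,-0.0035,-0.0071],
    [0,-0.0028,-0.0073],
    [0,-0.0022,-0.0075],
  ],
  turn=[0,0,0,0,0],
)

```text
t: 9.95
eef_pos: [544.3, 161.1, 80.1]
tcp_rot: [0.626, 1.569, 0.331]
ft_force: [4.0, 5.9, -2.2]
opening: 0.159
```

Run:
```python
from h import *
plan()
s=env.state();v=s["eef_pos"][:2]-np.array([545.8,206.2]);print(np.hypot(*v),np.degrees(np.arctan2(v[1],v[0])), "expect",-50.3-38)
```

```text
t 9.95 pos [544.3 161.1  80.1] jaw 73.1 open 0.159 F [ 4.   5.9 -2.2] j6 -1.1
45.1689715971105 -91.867514575823 expect -88.3
```

Emit:
carry_out(
  grip=[1,1,1,1,1],
  linear=[
    [0,-0.0015,-0.0077],
    [0,-0.0008,-0.0078],
    [0,-0.0002,-0.0078],
    [0,0.0005,-0.0078],
    [0,0.0012,-0.0078],
  ],
  turn=[0,0,0,0,0],
)

```text
t: 10.45
eef_pos: [525.2, 165.6, 80.1]
tcp_rot: [-0.801, 1.57, -1.095]
ft_force: [1.8, -5.1, 2.2]
opening: 0.162
```

Emit:
carry_out(
  grip=[1,1,1,1,1],
  linear=[
    [0,0.0019,-0.0076],
    [0,0.0025,-0.0074],
    [0,0.0032,-0.0072],
    [0,0.0038,-0.0069],
    [0,0.0044,-0.0065],
  ],
  turn=[0,0,0,0,0],
)

```text
t: 10.95
eef_pos: [507.7, 177.0, 80.0]
tcp_rot: [-2.376, 1.564, -2.67]
ft_force: [-11.8, -15.5, 12.9]
opening: 0.166
```

Emit:
carry_out(
  grip=[1,1,1,1,1],
  linear=[
    [0,0.0049,-0.0061],
    [0,0.0054,-0.0057],
    [0,0.0059,-0.0052],
    [0,0.0063,-0.0046],
    [0,0.0067,-0.0041],
  ],
  turn=[0,0,0,0,0],
)

```text
t: 11.45
eef_pos: [497.1, 194.8, 80.0]
tcp_rot: [-2.526, 1.558, -2.821]
ft_force: [-22.1, -10.9, 20.9]
opening: 0.159
```

Run:
```python
from h import *
plan()
s=env.state();v=s["eef_pos"][:2]-np.array([545.8,206.2]);print(np.hypot(*v),np.degrees(np.arctan2(v[1],v[0])), "expect",-50.3-113)
a=172.8
y=np.array([.2907,.9568]);z=np.array([.9568,-.2907])
a0=np.arctan2(v[1],v[0])%(2*np.pi);a=np.linspace(a0,np.radians(172.8),6); p=45.1*np.c_[np.cos(a),np.sin(a)]; p[0]=v; print(np.round(np.c_[np.diff(p,axis=0)@y,np.diff(p,axis=0)@z]/500,4).tolist())
```

```text
t 11.45 pos [497.1 194.8  80. ] jaw 73.1 open 0.159 F [-22.1 -10.9  20.9] j6 -1.03
50.02969152602054 -166.7848953777295 expect -163.3
[[0.0106, 0.0055], [0.0059, -0.0026], [0.006, -0.0022], [0.0062, -0.0018], [0.0063, -0.0013]]
```

Run:
```python
from h import *
from scipy.optimize import least_squares
P=np.array([(575.2,171.5),(563.1,164.2),(544.3,161.1),(525.2,165.6),(507.7,177),(497.1,194.8)])
for fixed in(1,0):
    f=(lambda c:np.hypot(*(P-c[:2]).T)-45) if fixed else (lambda c:np.hypot(*(P-c[:2]).T)-c[2])
    r=least_squares(f,[545,206,45]);print(r.x,r.fun.round(2))
plan()
a=cams.read_camera("scene");b=cams.read_camera("side")
cv2.imwrite("pics/sc4.png",a);cv2.imwrite("pics/sd4.png",b)
def crop(im,x,y,w,h): return cv2.resize(im[y:y+h,x:x+w],(400,300),interpolation=cv2.INTER_CUBIC)
w=cams.read_camera("wrist")
cv2.imwrite("pics/c4.png",np.vstack([np.hstack([crop(a,315,200,168,126),crop(b,170,120,108,81)]),np.hstack([crop(w,0,0,560,420),crop(w,160,160,280,210)])]))
```

```text
[542.94667498 205.20176762  45.        ] [ 1.65  0.69 -0.88 -1.6   0.14  2.01]
[544.87958798 211.99773583  50.81397497] [-0.22  0.34  0.09 -0.42  0.25 -0.03]
t 11.45 pos [497.1 194.8  80. ] jaw 73.1 open 0.159 F [-22.1 -10.9  20.9] j6 -1.03
```

View pics/c4.png

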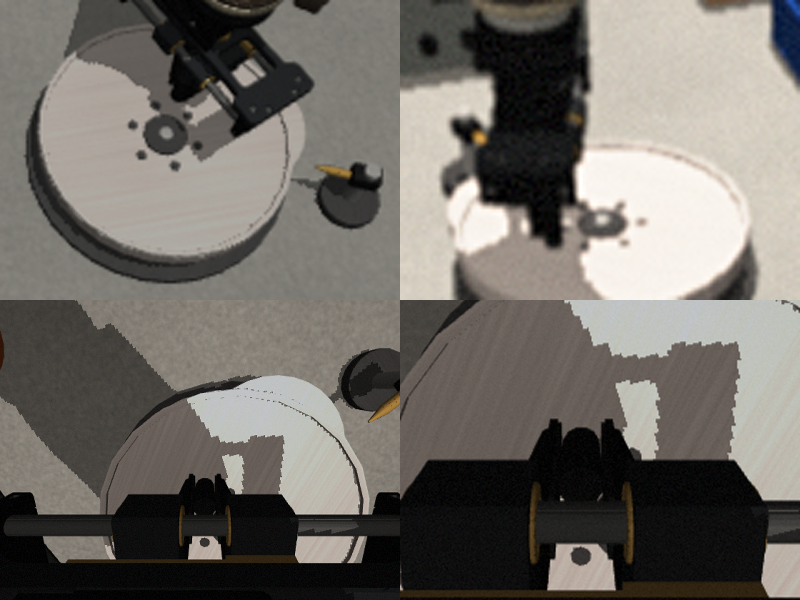

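Run:
```python
from h import *
i=ci("wrist"); hub=np.array([545.8,206.2])
for v in(252,258,264):
    p=ray("wrist",286,v,90,i)[:2]; d=p-hub; print(p,np.hypot(*d),np.degrees(np.arctan2(d[1],d[0])))
print("exp",proj("wrist",(497.1,194.8,90),i), "TCP85",proj("wrist",(497.1,194.8,80),i))
# bulge middle: try angles on wrist image (full crop scale .714)
for h in(128,133,138,143,148,153): 
    q=hub+134*np.array([np.cos(np.radians(h)),np.sin(np.radians(h))]); u=proj("wrist",(*q,52),i)/1.4; w=(proj("scene",(*q,52))-(315,200))*2.381; print(h,u.round(),w.round())
```

```text
[480.2708986  199.77935837] 65.84290219012274 -174.403934348097
[483.25620897 198.87202765] 62.97162039747014 -173.31738131345742
[486.27313006 197.95508943] 60.09514785311696 -172.11428379098328
exp [286.26123377 284.95054946] TCP85 [286.38851671 275.84053197]
128 [337. 103.] [308. 142.]
133 [325.  94.] [305. 130.]
138 [312.  87.] [302. 119.]
143 [299.  81.] [298. 108.]
148 [285.  76.] [293.  97.]
153 [270.  72.] [287.  87.]
```

The bulge has moved to about 141° (wrist crop (300,83)), and the stud sits off-centre in the pads with force building up. I'll release, see whether the force vanishes, and re-centre.

Emit:
carry_out(
  grip=[-0.3,-0.3,-0.3,-0.3],
  linear=[
    [0,0,0],
    [0,0,0],
    [0,0,0],
    [0,0,0],
  ],
  turn=[0,0,0,0],
)

```text
t: 12.0
eef_pos: [502.5, 196.6, 80.0]
tcp_rot: [0.914, 1.571, 0.619]
ft_force: [0.0, -0.6, 0.3]
opening: 0.443
```

Emit:
carry_out(
  grip=[-0.3,-0.3,-0.3,-0.3],
  linear=[
    [-0.04,0,0],
    [-0.06,0,0],
    [-0.02,0,-0.08],
    [0,0,-0.08],
  ],
  turn=[0,0,0,0],
)

```text
t: 12.4
eef_pos: [425.9, 220.0, 141.2]
tcp_rot: [0.67, 1.568, 0.374]
ft_force: [0.3, 1.2, -1.0]
opening: 0.644
```

Run:
```python
from h import *
plan(); print(st()[1].round(3))
a=cams.read_camera("scene");b=cams.read_camera("side")
w=cams.read_camera("wrist"); i=ci("wrist"); cv2.imwrite("pics/w5.png",w)
for h in(185,195,205): 
    q=np.array([545.8,206.2])+45*np.array([np.cos(np.radians(h)),np.sin(np.radians(h))]); print(h,proj("wrist",(*q,90),i))
print("hub",proj("wrist",(545.8,206.2,55),i))
def crop(im,x,y,w,h): return cv2.resize(im[y:y+h,x:x+w],(400,300),interpolation=cv2.INTER_CUBIC)
cv2.imwrite("pics/c5.png",np.vstack([np.hstack([crop(a,315,200,168,126),crop(b,170,140,108,81)]),np.hstack([crop(w,0,0,560,420),crop(w,160,160,280,210)])]))
```

```text
t 12.4 pos [425.9 220.  141.2] jaw 73.0 open 0.644 F [ 0.3  1.2 -1. ] j6 -0.94
[[ 0.003  0.292  0.956]
 [ 0.001  0.956 -0.292]
 [-1.     0.002  0.002]]
185 [293.60077508 340.07852648]
195 [284.15500469 344.14413459]
205 [275.76405696 349.49336731]
hub [311.48248776 354.73175834]
```

View pics/c5.png

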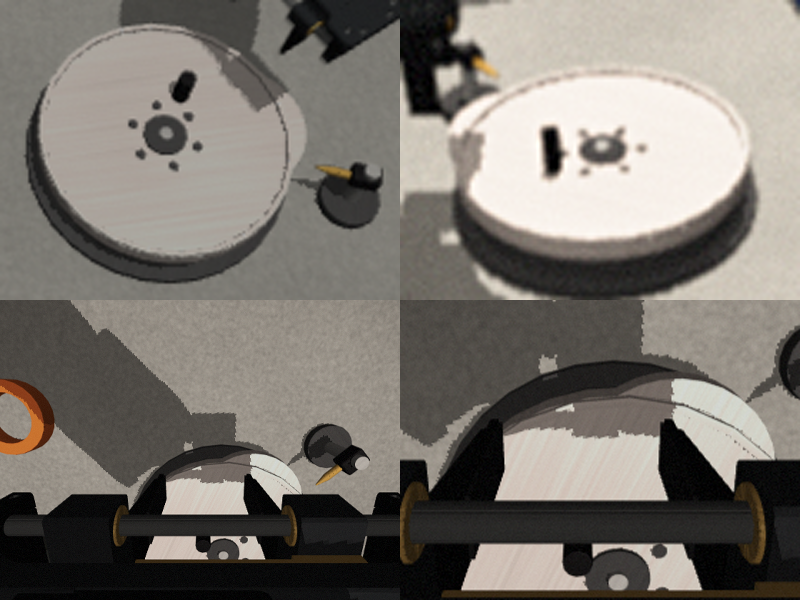

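Run:
```python
from h import *
S=lambda u,v:(315+u/2.381,200+v/2.381); D=lambda u,v:(170+u/3.704,140+v/3.704)
def show(p):
    v=p[:2]-hub; print(p.round(1),np.hypot(*v).round(1),np.degrees(np.arctan2(v[1],v[0])).round(1)%360)
hub=np.array([545.8,206.2])
show(tri(S(187,75),D(549-400,129))); show(tri(S(180,97),D(553-400,174)))
print("hub again",tri(S(166,134),D(603-400,146)))
# bulge middle from scene/side: high candidates
for h in range(125,160,5):
    q=hub+134*np.array([np.cos(np.radians(h)),np.sin(np.radians(h))]); print(h,((proj("scene",(*q,52))-(315,200))*2.381).round(),((proj("side",(*q,52))-(170,140))*3.704).round()+[400,0])
```

```text
[502.3 192.3  92.5] 45.7 197.8
[501.5 194.4  48. ] 45.8 194.9
hub again [546.41974463 206.95773752  56.71958612]
125 [308. 148.] [480.  94.]
130 [307. 137.] [471. 100.]
135 [304. 126.] [462. 107.]
140 [301. 114.] [454. 114.]
145 [296. 103.] [448. 122.]
150 [290.  93.] [442. 130.]
155 [284.  83.] [438. 138.]
```

Emit:
carry_out(
  grip=[-0.3,-0.3,-0.3,-0.3,-0.3],
  linear=[
    [0,-0.0068,0.08],
    [0,0,0.082],
    [0.05,0,0],
    [0.05,0,0],
    [0.022,0,0],
  ],
  turn=[0,0,0,0,0],
)

```text
t: 13.05
eef_pos: [502.7, 192.4, 76.9]
tcp_rot: [-2.613, 1.569, -2.908]
ft_force: [0.0, -0.5, -0.2]
opening: 0.647
```

Emit:
carry_out(
  grip=[1,1,1,1,1],
  linear=[
    [0,0,0],
    [0,0,0],
    [0,0,0],
    [0,0,0],
    [0,0,0],
  ],
  turn=[0,0,0,0,0],
)

```text
t: 13.55
eef_pos: [502.6, 193.2, 79.7]
tcp_rot: [0.598, 1.57, 0.304]
ft_force: [-0.0, 0.5, -0.2]
opening: 0.284
```

Emit:
carry_out(
  grip=[1,1,1,1],
  linear=[
    [0,0,0],
    [0,0,0],
    [0,0,0],
    [0,0,0],
  ],
  turn=[0,0,0,0],
)

```text
t: 13.95
eef_pos: [502.8, 193.2, 79.4]
tcp_rot: [0.645, 1.57, 0.35]
ft_force: [1.2, 1.0, 4.6]
opening: 0.161
```

```bash
cat >> h.py <<'E'
HUB=np.array([546.1,206.6])
def ang():
    s,R=st(); p=np.array(s["eef_pos"])[:2]; v=p-HUB; print("r",round(np.hypot(*v),1),"ang",round(np.degrees(np.arctan2(v[1],v[0]))%360,1),"F",np.round(s["ft_force"],1),"M",np.round(s["moment"],2))
def arc(a0,a1,n,turn=False,r=45,start=None):
    """rows along the circle, from the present tool axes; trapezoid-free linspace"""
    s,R=st(); a=np.radians(np.linspace(a0,a1,n+1)); out=[]; p=HUB+r*np.c_[np.cos(a),np.sin(a)]
    if start is not None: p[0]=start
    da=(a1-a0)/n
    for k in range(n):
        d=np.append(p[k+1]-p[k],0); l=R.T@d/500; t=-da/180 if turn else 0
        out.append([0,round(float(l[1]),4),round(float(l[2]),4)])
        if turn: R=R@Rn.from_euler("x",-da,degrees=True).as_matrix()
    for k in range(0,n,5): print(out[k:k+5], "turn",round(-da/180,4) if turn else 0)
E
python3 - <<'E'
from h import *
plan();ang()
arc(196.5,172.5,6)
E
```

```text
t 13.95 pos [502.8 193.2  79.4] jaw 73.1 open 0.161 F [1.2 1.  4.6] j6 -1.03
r 45.3 ang 197.1 F [1.2 1.  4.6] M [ 0.2  -0.2  -0.04]
[[0, 0.0054, -0.0033], [0, 0.0056, -0.0029], [0, 0.0058, -0.0025], [0, 0.0059, -0.0021], [0, 0.0061, -0.0017]] turn 0
[[0, 0.0062, -0.0012]] turn 0
```

Emit:
carry_out(
  grip=[1,1,1],
  linear=[
    [0,0.0054,-0.0033],
    [0,0.0056,-0.0029],
    [0,0,0],
  ],
  turn=[0,0,0],
)

```text
t: 14.25
eef_pos: [501.4, 199.5, 79.4]
tcp_rot: [0.603, 1.57, 0.309]
ft_force: [1.1, 1.8, 4.9]
opening: 0.163
```

Run:
```python
from h import *
plan();ang()
```

```text
t 14.25 pos [501.4 199.5  79.4] jaw 73.1 open 0.163 F [1.1 1.8 4.9] j6 -1.02
r 45.3 ang 189.0 F [1.1 1.8 4.9] M [ 0.3  -0.16 -0.05]
```

Clean now, with low force. Continue.

Emit:
carry_out(
  grip=[1,1,1,1,1],
  linear=[
    [0,0.0058,-0.0025],
    [0,0.0059,-0.0021],
    [0,0.0061,-0.0017],
    [0,0.0062,-0.0012],
    [0,0,0],
  ],
  turn=[0,0,0,0,0],
)

```text
t: 14.75
eef_pos: [501.3, 212.1, 79.4]
tcp_rot: [0.604, 1.57, 0.309]
ft_force: [0.9, 2.2, 5.0]
opening: 0.16
```

Run:
```python
from h import *
plan();ang()
```

```text
t 14.75 pos [501.3 212.1  79.4] jaw 73.1 open 0.16 F [0.9 2.2 5. ] j6 -1.0
r 45.1 ang 173.0 F [0.9 2.2 5. ] M [ 0.24 -0.17 -0.03]
```

Emit:
carry_out(
  grip=[-0.3,-0.3,-0.3,-0.3,-0.3],
  linear=[
    [0,0,0],
    [0,0,0],
    [0,0,0],
    [-0.06,0,0],
    [-0.08,0,0],
  ],
  turn=[0,0,0,0,0],
)

```text
t: 15.25
eef_pos: [499.9, 211.5, 148.2]
tcp_rot: [-2.578, 1.566, -2.873]
ft_force: [-0.4, -0.0, -0.4]
opening: 0.523
```

Emit:
carry_out(
  grip=[-1,-1,-1,-1,-1],
  linear=[
    [-0.025,-0.0878,0.0161],
    [-0.025,-0.0878,0.0161],
    [-0.025,-0.0878,0.0161],
    [-0.025,-0.0878,0.0161],
    [-0.025,-0.0878,0.0161],
  ],
  turn=[0,0,0,0,0],
)

```text
t: 15.75
eef_pos: [475.0, -11.5, 211.9]
tcp_rot: [3.018, 1.57, 2.723]
ft_force: [0.2, -1.1, -0.1]
opening: 0.948
```

Emit:
carry_out(
  grip=[-1,-1,-1,-1,-1],
  linear=[
    [-0.025,-0.0878,0.0161],
    [-0.025,-0.0878,0.0161],
    [-0.025,-0.0878,0.0161],
    [-0.025,-0.0878,0.0161],
    [-0.025,-0.0878,0.0161],
  ],
  turn=[0,0,0,0,0],
)

```text
t: 16.25
eef_pos: [449.6, -233.4, 274.5]
tcp_rot: [2.48, 1.57, 2.185]
ft_force: [0.0, -0.2, 0.3]
opening: 1.002
```

Emit:
carry_out(
  grip=[-1,-1,-1,-1],
  linear=[
    [-0.025,-0.0878,0.0161],
    [-0.025,-0.0878,0.0161],
    [0,0,0],
    [0,0,0],
  ],
  turn=[0,0,0,0],
)

```text
t: 16.65
eef_pos: [439.7, -320.8, 298.5]
tcp_rot: [2.488, 1.57, 2.191]
ft_force: [0.7, 0.3, -0.4]
opening: 1.001
```

Run:
```python
from h import *
plan()
i=ci("wrist"); w=cams.read_camera("wrist"); a=cams.read_camera("scene");b=cams.read_camera("side")
import json; json.dump({k:np.array(v).tolist() for k,v in i.items()},open("wi6.json","w"))
def crop(im,x,y,w,h,W,H): return cv2.resize(im[y:y+h,x:x+w],(W,H),interpolation=cv2.INTER_CUBIC)
cv2.imwrite("pics/c6.png",np.vstack([np.hstack([crop(a,315,200,168,126,400,300),crop(b,170,140,108,81,400,300)]),crop(w,140,60,320,120,800,300)]))
cv2.imwrite("pics/w6.png",w)
for p in[(449,-384,20),(571.5,-383,20),(562.5,-275,20)]: print(proj("wrist",p,i))
```

```text
t 16.65 pos [ 439.7 -320.8  298.5] jaw 73.0 open 1.001 F [ 0.7  0.3 -0.4] j6 -2.03
[244.42430053 199.92945736]
[272.34725867 277.36793283]
[342.23248361 251.88068506]
```

View pics/c6.png

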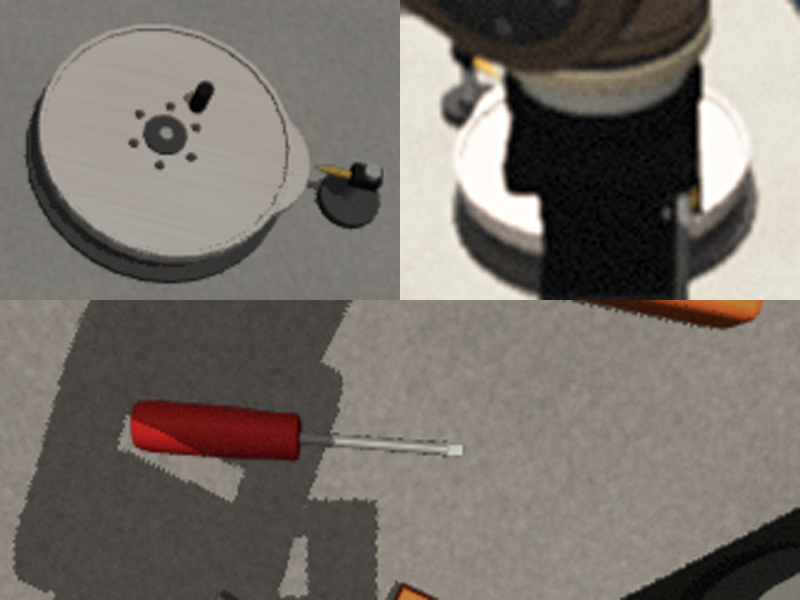

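The bulge is at the pointer: its middle is at (310,168) and the tip at (314,167). Now the bars, with a correct crop of the wrist image.

Run:
```python
import cv2
w=cv2.imread("pics/w6.png")
cv2.imwrite("pics/w6b.png",cv2.resize(w[170:320,190:390],(800,600),interpolation=cv2.INTER_CUBIC))
```

```text
(no output)
```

View pics/w6b.png

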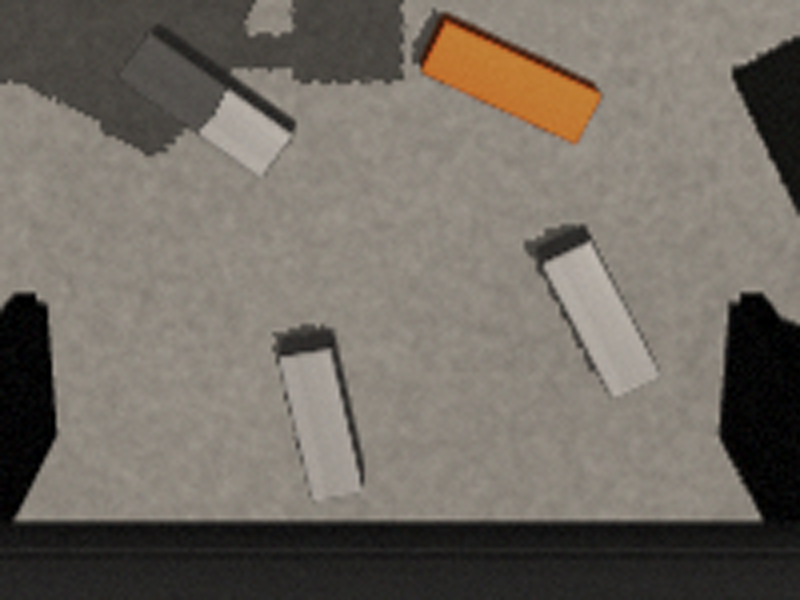

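Run:
```python
from h import *
import json; i=json.load(open("wi6.json"))
Q={"A":[(155,27),(293,130),(262,177),(120,73)],"B":[(279,358),(331,348),(363,488),(314,500)],"C":[(543,264),(593,240),(658,376),(615,398)]}
for k,q in Q.items():
    P=np.array([ray("wrist",190+u/4,170+v/4,20,i)[:2] for u,v in q]).astype(np.float32)
    c,wh,a=cv2.minAreaRect(P); m=P.mean(0)
    e=[P[1]-P[0],P[2]-P[3],P[2]-P[1],P[3]-P[0]]; L=max(((e[0]+e[1])/2,(e[2]+e[3])/2),key=np.linalg.norm)
    print(k,m.round(1),"size",np.round(wh,1),"long axis deg",np.degrees(np.arctan2(L[1],L[0])).round(1)%180)
print("tri A",tri((170+208/4,90+68/4),(228+72/3.704,295+275/3.704)))
for k,(s,d) in {"A":((222,109.6),(249,371)),"B":((190.4,137.2),(307,353)),"C":((222.6,156),(285,312))}.items(): print(k,tri(s,d).round(1))
```

```text
A [ 442.3 -385.1] size [59.7 20.1] long axis deg 35.0
B [ 568.9 -385. ] size [19.2 58.7] long axis deg 174.4
C [ 559.2 -276.5] size [58.9 19.4] long axis deg 10.3
tri A [ 444.82401046 -385.49206867   24.39926401]
A [ 447.2 -385.    16. ]
B [ 571.  -383.9   14.9]
C [ 562.1 -275.1   18.3]
```

Emit:
carry_out(
  grip=[-1,-1,-1,-1,-1],
  linear=[
    [0.0794,0.0312,0.041],
    [0.0794,0.0312,0.041],
    [0.0794,0.0312,0.041],
    [0.0794,0.0312,0.041],
    [0.0794,0.0312,0.041],
  ],
  turn=[0,0,0,0,0],
)

```text
t: 17.3
eef_pos: [562.1, -273.5, 99.0]
tcp_rot: [1.92, 1.571, 1.627]
ft_force: [0.6, 0.2, 0.6]
opening: 1.001
```

Emit:
carry_out(
  grip=[-1,-1,-1,-1,-1],
  linear=[
    [0,0,0],
    [0,0,0],
    [0,0,0],
    [0,0,0],
    [0,0,0],
  ],
  turn=[0.0435,0.0435,0.0435,0.0435,0.0435],
)

```text
t: 17.8
eef_pos: [561.3, -273.9, 100.4]
tcp_rot: [-2.949, 1.57, 2.352]
ft_force: [-0.7, -0.1, -0.4]
opening: 0.997
```

Emit:
carry_out(
  grip=[-1,-1,-1,-1,-1],
  linear=[
    [0,0,0],
    [0,0,0],
    [0,0,0],
    [0,0,0],
    [0,0,0],
  ],
  turn=[0.0435,0.0435,0.0435,0,0],
)

```text
t: 18.3
eef_pos: [561.2, -274.6, 100.5]
tcp_rot: [-2.583, 1.571, 2.317]
ft_force: [-0.6, 0.3, -0.2]
opening: 0.996
```

Run:
```python
from h import *
import json; j=json.load(open("wi6.json"))
for p in[(195,430),(130,130+300),(300,440),(460,450)]: print("drv",ray("wrist",140+p[0]/2.5,60+(p[1]-300)/2.5,10,j).round())
for p in[(445,15),(600,95),(575,140),(420,70)]: print("orange",ray("wrist",190+p[0]/4,170+p[1]/4,20,j).round())
plan((560.5,-276,100,10.3),(560.5,-276,22,10.3))
i=ci("wrist"); w=cams.read_camera("wrist"); cv2.imwrite("pics/w7.png",w[100:400,100:500])
print([proj("wrist",p,i)-100 for p in[(560.5,-276,20),(570,-384,20),(444,-385,20)]])
```

```text
drv [ 330. -380.   10.]
drv [ 320. -413.   10.]
drv [ 350. -330.   10.]
drv [ 380. -251.   10.]
orange [ 437. -300.   20.]
orange [ 479. -257.   20.]
orange [ 492. -269.   20.]
orange [ 453. -313.   20.]
t 18.3 pos [ 561.2 -274.6  100.5] jaw 10.8 open 0.996 F [-0.6  0.3 -0.2] j6 -0.75
  lin [ 0.001  -0.0019  0.0026] max/0.1: 0.03 turn 0.0026 n 0.1
  lin [0.156 0.    0.   ] max/0.1: 1.56 turn 0.0 n 0.0
[array([186.83075267, 127.19019069]), array([174.12806093, 247.10143649]), array([ 25.36786942, 224.18153371])]
```

View pics/w7.png

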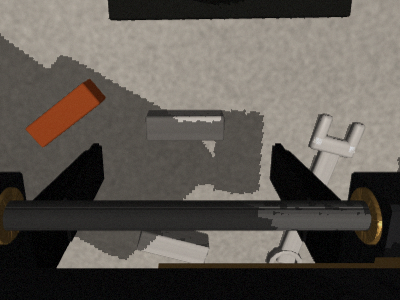

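Bar C is at (186,129) in the crop, as predicted. The orange look-alike is near the left finger, so I narrow the opening a little and descend.

Emit:
carry_out(
  grip=[-0.6,-0.6,-0.6,-0.6,-0.6],
  linear=[
    [0,-0.002,0.0026],
    [0.03,0,0],
    [0.05,0,0],
    [0.05,0,0],
    [0.027,0,0],
  ],
  turn=[0.0026,0,0,0,0],
)

```text
t: 18.85
eef_pos: [559.3, -276.4, 19.2]
tcp_rot: [-2.341, 1.568, 2.547]
ft_force: [-0.1, 0.5, 0.2]
opening: 0.8
```

Emit:
carry_out(
  grip=[1,1,1,1,1],
  linear=[
    [0,0,0],
    [0,0,0],
    [0,0,0],
    [0,0,0],
    [0,0,0],
  ],
  turn=[0,0,0,0,0],
)

```text
t: 19.35
eef_pos: [560.5, -277.1, 22.8]
tcp_rot: [0.907, 1.57, -0.489]
ft_force: [-0.8, 0.6, 2.1]
opening: 0.629
```

Emit:
carry_out(
  grip=[1,1,1,1,1],
  linear=[
    [-0.03,0,0],
    [-0.06,0,0],
    [-0.08,0,0],
    [-0.08,0,0],
    [-0.05,0,0],
  ],
  turn=[0,0,0,0,0],
)

```text
t: 19.85
eef_pos: [560.7, -277.1, 176.3]
tcp_rot: [0.861, 1.567, -0.535]
ft_force: [-0.8, -0.8, -1.3]
opening: 0.628
```

```bash
cat >> h.py <<'E'
def place(x,y=0,tip=116.0):
    t=np.radians(tip); return HUB+x*np.array([np.cos(t),np.sin(t)])+y*np.array([-np.sin(t),np.cos(t)])
E
python3 - <<'E'
from h import *
for x in(-44,-68,-92): print(x,place(x).round(1))
q=place(-92); plan((*q,160,26),(*q,75,26))
E
```

```text
-44 [565.4 167.1]
-68 [575.9 145.5]
-92 [586.4 123.9]
t 19.85 pos [ 560.7 -277.1  176.3] jaw 10.0 open 0.628 F [-0.8 -0.8 -1.3] j6 -0.74
  lin [ 0.0313  0.1899 -0.781 ] max/0.1: 8.04 turn -0.0888 n 1.9
  lin [ 0.17   -0.0004 -0.0005] max/0.1: 1.7 turn -0.0 n 0.0
```

Emit:
carry_out(
  grip=[1,1,1,1,1],
  linear=[
    [0,0.01,-0.0411],
    [0,0.0199,-0.082],
    [0,0.0199,-0.082],
    [0,0.0199,-0.082],
    [0,0.0199,-0.082],
  ],
  turn=[0,0,0,0,0],
)

```text
t: 20.35
eef_pos: [572.2, -85.8, 173.3]
tcp_rot: [1.212, 1.57, -0.184]
ft_force: [0.6, 0.2, -1.1]
opening: 0.632
```

Emit:
carry_out(
  grip=[1,1,1,1,1],
  linear=[
    [0.005,0.0199,-0.082],
    [0.005,0.0199,-0.082],
    [0.005,0.0199,-0.082],
    [0.005,0.0199,-0.082],
    [0.01,0.0207,-0.0839],
  ],
  turn=[0,0,0,0,0],
)

```text
t: 20.85
eef_pos: [586.0, 125.8, 158.5]
tcp_rot: [1.526, 1.569, 0.13]
ft_force: [1.3, -0.9, -2.6]
opening: 0.627
```

Emit:
carry_out(
  grip=[1,1,1,1,1],
  linear=[
    [0,0,0],
    [0,0,0],
    [0,0,0],
    [0,0,0],
    [0,0,0],
  ],
  turn=[-0.03,-0.03,-0.0288,0,0],
)

```text
t: 21.35
eef_pos: [586.0, 124.1, 157.8]
tcp_rot: [1.36, 1.57, 0.24]
ft_force: [-0.0, -0.4, -2.0]
opening: 0.629
```

Run:
```python
from h import *
q=place(-92); plan((*q,95,26),(*q,75,26))
```

```text
t 21.35 pos [586.  124.1 157.8] jaw 25.8 open 0.629 F [-0.  -0.4 -2. ] j6 -0.35
  lin [0.1256 0.0006 0.0007] max/0.1: 1.26 turn -0.0009 n 0.0
  lin [ 0.04 -0.   -0.  ] max/0.1: 0.4 turn 0.0 n 0.0
```

Emit:
carry_out(
  grip=[1,1,1,1,1],
  linear=[
    [0.05,0,0],
    [0.06,0,0],
    [0.035,0,0],
    [0.012,0,0],
    [0.007,0,0],
  ],
  turn=[0,0,0,0,0],
)

```text
t: 21.85
eef_pos: [586.1, 124.0, 75.0]
tcp_rot: [-2.538, 1.571, 2.626]
ft_force: [-0.6, -0.2, -2.4]
opening: 0.625
```

Emit:
carry_out(
  grip=[1,1,-0.5,-0.5,-0.5],
  linear=[
    [0.002,0,0],
    [0,0,0],
    [0,0,0],
    [0,0,0],
    [0,0,0],
  ],
  turn=[0,0,0,0,0],
)

```text
t: 22.35
eef_pos: [586.2, 124.2, 74.5]
tcp_rot: [1.326, 1.57, 0.209]
ft_force: [-0.6, -0.1, -0.1]
opening: 0.743
```

Emit:
carry_out(
  grip=[-0.5,-0.5,-0.5,-0.5,-0.5],
  linear=[
    [0,0,0],
    [-0.03,0,0],
    [-0.06,0,0],
    [-0.06,0,0],
    [-0.03,0,0],
  ],
  turn=[0,0,0,0,0],
)

```text
t: 22.85
eef_pos: [586.6, 124.2, 166.5]
tcp_rot: [1.256, 1.568, 0.139]
ft_force: [0.5, -0.3, -0.9]
opening: 0.749
```

Run:
```python
from h import *
plan((570,-384.5,120,-5.6),(570,-384.5,22,-5.6))
```

```text
t 22.85 pos [586.6 124.2 166.5] jaw 26.0 open 0.749 F [ 0.5 -0.3 -0.9] j6 -0.36
  lin [ 0.0925 -0.4759  0.8999] max/0.1: 10.22 turn 0.1755 n 3.7
  lin [ 1.96e-01 -5.00e-04  1.00e-04] max/0.1: 1.96 turn -0.0 n 0.0
```

Emit:
carry_out(
  grip=[-0.6,-0.6,-0.6,-0.6,-0.6],
  linear=[
    [0,-0.0397,0.075],
    [0,-0.0397,0.075],
    [0,-0.0397,0.075],
    [0,-0.0397,0.075],
    [0,-0.0397,0.075],
  ],
  turn=[0,0,0,0,0],
)

```text
t: 23.35
eef_pos: [578.7, -89.5, 164.2]
tcp_rot: [1.2, 1.57, 0.083]
ft_force: [0.6, 0.0, -0.5]
opening: 0.797
```

Emit:
carry_out(
  grip=[-0.6,-0.6,-0.6,-0.6,-0.6],
  linear=[
    [0,-0.0397,0.075],
    [0,-0.0397,0.075],
    [0,-0.0397,0.075],
    [0,-0.0397,0.075],
    [0,-0.0397,0.075],
  ],
  turn=[0,0,0,0,0],
)

```text
t: 23.85
eef_pos: [571.5, -301.7, 164.1]
tcp_rot: [1.83, 1.571, 0.713]
ft_force: [1.1, 0.0, 0.4]
opening: 0.804
```

Emit:
carry_out(
  grip=[-0.6,-0.6,-0.6,-0.6,-0.6],
  linear=[
    [0.03,-0.0397,0.075],
    [0.03,-0.0397,0.075],
    [0.0325,0,0],
    [0,0,0],
    [0,0,0],
  ],
  turn=[0,0,0.0439,0.0439,0.0439],
)

```text
t: 24.35
eef_pos: [568.6, -385.1, 116.8]
tcp_rot: [-2.37, 1.569, 2.376]
ft_force: [0.7, 0.0, -0.1]
opening: 0.803
```

Emit:
carry_out(
  grip=[-0.6,-0.6],
  linear=[
    [0,0,0],
    [0,0,0],
  ],
  turn=[0.0439,0],
)

```text
t: 24.55
eef_pos: [569.0, -384.8, 117.7]
tcp_rot: [-2.643, 1.571, 1.969]
ft_force: [0.1, 0.2, 0.6]
opening: 0.8
```

Run:
```python
from h import *
plan((570,-384.5,22,-5.6))
i=ci("wrist"); w=cams.read_camera("wrist"); a=cams.read_camera("scene")
print([(proj("wrist",p,i)-(100,60)).round() for p in[(570,-384.5,20),(444,-385,20)]])
cv2.imwrite("pics/c8.png",np.vstack([w[60:360,100:500],cv2.resize(a[200:326,315:483],(400,300),interpolation=cv2.INTER_CUBIC)]))
```

```text
t 24.55 pos [ 569.  -384.8  117.7] jaw 174.3 open 0.8 F [0.1 0.2 0.6] j6 -0.59
  lin [ 0.1913  0.0019 -0.0007] max/0.1: 1.91 turn -0.0008 n 0.0
[array([189., 158.]), array([ 37., 173.])]
```

View pics/c8.png

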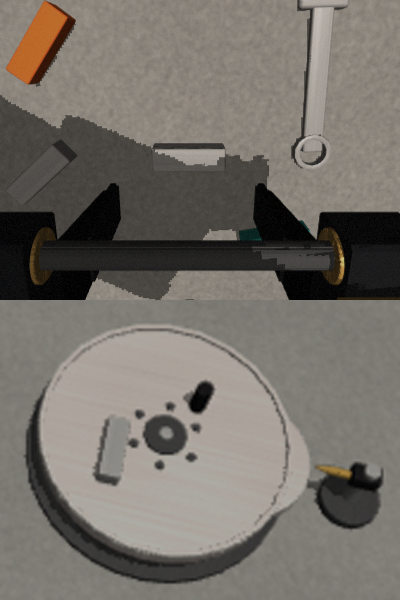

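Run:
```python
from h import *
for x in(-92,-68,-44): print(x,((proj("scene",(*place(x),72))-(315,200))*2.381).round())
for uv in((114,444),(117,417),(104,481),(128,420),(95,472),(118,475)): 
    p=ray("scene",315+uv[0]/2.381,200+uv[1]/2.381-300/2.381,72)[:2]; d=p-HUB; t=np.radians(116)
    print(uv,p.round(1),"hubframe",(d@[np.cos(t),np.sin(t)]).round(1),(d@[-np.sin(t),np.cos(t)]).round(1))
```

```text
-92 [ 69. 105.]
-68 [ 94. 111.]
-44 [120. 117.]
(114, 444) [591.5 178.8] hubframe -44.9 -28.6
(117, 417) [567.5 165.2] hubframe -46.6 -1.1
(104, 481) [626.8 192.8] hubframe -47.7 -66.5
(128, 420) [563.4 174.6] hubframe -36.3 -1.6
(95, 472) [625.  181.6] hubframe -57.0 -59.9
(118, 475) [613.9 199. ] hubframe -36.5 -57.7
```

Bar B is at the crop position predicted. Bar C was knocked on the wheel: it is now at hub-frame (−46,−32), still flat and valid, so I leave it. Grasp B.

Emit:
carry_out(
  grip=[-0.6,-0.6,-0.6,-0.6,-0.6],
  linear=[
    [0.05,0.0019,0],
    [0.06,0,0],
    [0.05,0,0],
    [0.031,0,0],
    [0,0,0],
  ],
  turn=[0,0,0,0,0],
)

```text
t: 25.15
eef_pos: [569.3, -384.2, 20.2]
tcp_rot: [-2.188, 1.567, 2.428]
ft_force: [0.1, -0.2, 0.4]
opening: 0.801
```

Emit:
carry_out(
  grip=[1,1,1,1,1],
  linear=[
    [0,0,0],
    [0,0,0],
    [0,0,0],
    [0,0,0],
    [0,0,0],
  ],
  turn=[0,0,0,0,0],
)

```text
t: 25.65
eef_pos: [570.5, -385.2, 23.6]
tcp_rot: [1.001, 1.569, -0.668]
ft_force: [-0.1, -0.2, 6.8]
opening: 0.627
```

Emit:
carry_out(
  grip=[1,1,1,1,1],
  linear=[
    [-0.03,0,0],
    [-0.06,0,0],
    [-0.08,0,0],
    [-0.08,0,0],
    [-0.05,0,0],
  ],
  turn=[0,0,0,0,0],
)

```text
t: 26.15
eef_pos: [570.3, -385.1, 176.5]
tcp_rot: [1.007, 1.567, -0.661]
ft_force: [0.4, -0.2, -1.2]
opening: 0.624
```

Run:
```python
from h import *
q=place(-92,4); plan((*q,160,26),(*q,75,26))
```

```text
t 26.15 pos [ 570.3 -385.1  176.5] jaw 174.4 open 0.624 F [ 0.4 -0.2 -1.2] j6 -0.59
  lin [ 0.0309 -0.0745 -1.0121] max/0.1: 10.15 turn -0.1756 n 3.7
  lin [ 0.17   -0.0003 -0.0005] max/0.1: 1.7 turn -0.0 n 0.0
```

Emit:
carry_out(
  grip=[1,1,1,1,1],
  linear=[
    [0,-0.003,-0.04],
    [0,-0.0062,-0.084],
    [0,-0.0062,-0.084],
    [0,-0.0062,-0.084],
    [0,-0.0062,-0.084],
  ],
  turn=[0,0,0,0,0],
)

```text
t: 26.65
eef_pos: [573.6, -193.8, 171.8]
tcp_rot: [-2.065, 1.569, 2.549]
ft_force: [-0.1, -0.2, -1.6]
opening: 0.629
```

Emit:
carry_out(
  grip=[1,1,1,1,1],
  linear=[
    [0,-0.0062,-0.084],
    [0,-0.0062,-0.084],
    [0,-0.0062,-0.084],
    [0,-0.0062,-0.084],
    [0.01,-0.0062,-0.084],
  ],
  turn=[0,0,0,0,0],
)

```text
t: 27.15
eef_pos: [578.7, 16.5, 167.3]
tcp_rot: [-2.147, 1.57, 2.467]
ft_force: [0.4, -0.3, -1.3]
opening: 0.63
```

Emit:
carry_out(
  grip=[1,1,1,1,1],
  linear=[
    [0.01,-0.0062,-0.084],
    [0.01,-0.0095,-0.1321],
    [0,0,0],
    [0,0,0],
    [0,0,0],
  ],
  turn=[0,0,-0.044,-0.044,-0.044],
)

```text
t: 27.65
eef_pos: [580.7, 107.3, 157.9]
tcp_rot: [-1.918, 1.569, 3.118]
ft_force: [-0.2, 0.8, -2.4]
opening: 0.627
```

Emit:
carry_out(
  grip=[1,1,1],
  linear=[
    [0,0,0],
    [0,0,0],
    [0,0,0],
  ],
  turn=[-0.0436,0,0],
)

```text
t: 27.95
eef_pos: [581.4, 106.4, 158.2]
tcp_rot: [-2.142, 1.57, 3.02]
ft_force: [0.3, -0.1, -1.6]
opening: 0.63
```

Run:
```python
from h import *
q=place(-92,4); plan((*q,160,26),(*q,75,26))
```

```text
t 27.95 pos [581.4 106.4 158.2] jaw 25.8 open 0.63 F [ 0.3 -0.1 -1.6] j6 -0.38
  lin [-0.0035  0.0163 -0.0271] max/0.1: 0.32 turn -0.0013 n 0.0
  lin [1.7e-01 1.0e-04 1.0e-04] max/0.1: 1.7 turn 0.0 n 0.0
```

Emit:
carry_out(
  grip=[1,1,1,1,1],
  linear=[
    [0,0.0163,-0.0271],
    [0.05,0,0],
    [0.06,0,0],
    [0.035,0,0],
    [0.012,0,0],
  ],
  turn=[-0.0013,0,0,0,0],
)

```text
t: 28.45
eef_pos: [582.6, 122.5, 78.2]
tcp_rot: [-1.992, 1.568, -3.107]
ft_force: [0.7, -0.0, -0.1]
opening: 0.624
```

Emit:
carry_out(
  grip=[1,1,1,-0.5,-0.5],
  linear=[
    [0.007,0,0],
    [0.002,0,0],
    [0,0,0],
    [0,0,0],
    [0,0,0],
  ],
  turn=[0,0,0,0,0],
)

```text
t: 28.95
eef_pos: [583.8, 121.9, 76.3]
tcp_rot: [1.273, 1.569, 0.16]
ft_force: [-1.6, 0.4, -0.1]
opening: 0.726
```

Emit:
carry_out(
  grip=[-0.5,-0.5,-0.5,-0.5,-0.5],
  linear=[
    [0,0,0],
    [0,0,0],
    [-0.04,0,0],
    [-0.06,0,0],
    [-0.08,0,0],
  ],
  turn=[0,0,0,0,0],
)

```text
t: 29.45
eef_pos: [582.8, 121.7, 165.4]
tcp_rot: [-1.966, 1.568, -3.079]
ft_force: [0.5, -0.2, 0.7]
opening: 0.751
```

Run:
```python
from h import *
plan((444,-385,120,None),(444,-385,120,125))
```

```text
t 29.45 pos [582.8 121.7 165.4] jaw 26.2 open 0.751 F [ 0.5 -0.2  0.7] j6 -0.36
  lin [ 0.0918 -0.6964  0.7867] max/0.1: 10.55 turn 0.0 n 0.0
  lin [0. 0. 0.] max/0.1: 0.0 turn 0.4512 n 9.5
```

Emit:
carry_out(
  grip=[-0.6,-0.6,-0.6,-0.6,-0.6],
  linear=[
    [0,-0.058,0.0656],
    [0,-0.058,0.0656],
    [0,-0.058,0.0656],
    [0,-0.058,0.0656],
    [0,-0.058,0.0656],
  ],
  turn=[0,0,0,0,0],
)

```text
t: 29.95
eef_pos: [525.2, -90.9, 165.7]
tcp_rot: [0.993, 1.57, -0.12]
ft_force: [0.8, -0.1, -0.3]
opening: 0.798
```

Emit:
carry_out(
  grip=[-0.6,-0.6,-0.6,-0.6,-0.6],
  linear=[
    [0,-0.058,0.0656],
    [0,-0.058,0.0656],
    [0,-0.058,0.0656],
    [0,-0.058,0.0656],
    [0,-0.058,0.0656],
  ],
  turn=[0,0,0,0,0],
)

```text
t: 30.45
eef_pos: [467.5, -302.3, 165.7]
tcp_rot: [0.848, 1.57, -0.266]
ft_force: [0.6, -0.0, 0.1]
opening: 0.801
```

Emit:
carry_out(
  grip=[-0.6,-0.6,-0.6,-0.6,-0.6],
  linear=[
    [0,-0.058,0.0656],
    [0,-0.058,0.0656],
    [0,0,0],
    [0,0,0],
    [0,0,0],
  ],
  turn=[0,0,0.0451,0.0451,0.0451],
)

```text
t: 30.95
eef_pos: [444.8, -385.5, 165.4]
tcp_rot: [-2.779, 1.571, 1.959]
ft_force: [0.1, 0.2, 0.3]
opening: 0.799
```

Emit:
carry_out(
  grip=[-0.6,-0.6,-0.6,-0.6,-0.6],
  linear=[
    [0,0,0],
    [0,0,0],
    [0,0,0],
    [0,0,0],
    [0,0,0],
  ],
  turn=[0.0451,0.0451,0.0451,0.0451,0.0451],
)

```text
t: 31.45
eef_pos: [445.1, -385.0, 165.5]
tcp_rot: [-2.963, 1.571, 1.068]
ft_force: [0.2, 0.2, -0.4]
opening: 0.802
```

Emit:
carry_out(
  grip=[-0.6,-0.6,-0.6,-0.6],
  linear=[
    [0.08,0,0],
    [0.01,0,0],
    [0,0,0],
    [0,0,0],
  ],
  turn=[0.0451,0.0451,0,0],
)

```text
t: 31.85
eef_pos: [445.3, -385.2, 120.9]
tcp_rot: [1.882, 1.57, -0.644]
ft_force: [-0.6, 0.3, 0.9]
opening: 0.797
```

Run:
```python
from h import *
plan((444,-385,22,125))
i=ci("wrist"); w=cams.read_camera("wrist"); a=cams.read_camera("scene")
print((proj("wrist",(444,-385,20),i)-(100,60)).round())
cv2.imwrite("pics/c9.png",np.vstack([w[60:360,100:500],cv2.resize(a[200:326,315:483],(400,300),interpolation=cv2.INTER_CUBIC)]))
```

```text
t 31.85 pos [ 445.3 -385.2  120.9] jaw 125.3 open 0.797 F [-0.6  0.3  0.9] j6 0.13
  lin [ 0.1978 -0.002   0.0019] max/0.1: 1.98 turn 0.0015 n 0.0
[186. 158.]
```

View pics/c9.png

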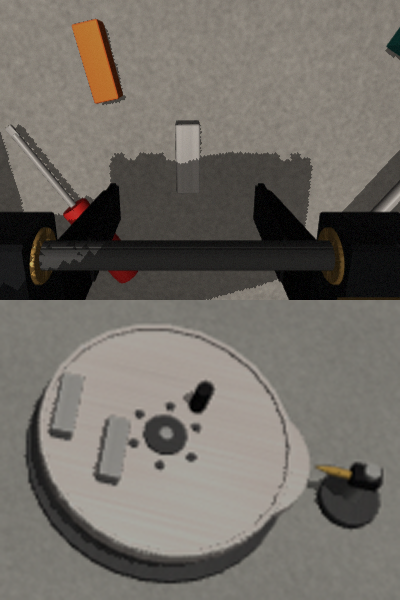

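B lies at its intended spot (67,404). A is as predicted at (187,160). Grasp A across its width.

Emit:
carry_out(
  grip=[-0.2,-0.2,-0.2,-0.2,-0.2],
  linear=[
    [0,-0.0005,0.0015],
    [0.06,0,0],
    [0.07,0,0],
    [0.05,0,0],
    [0.018,0,0],
  ],
  turn=[0,0,0,0,0],
)

```text
t: 32.45
eef_pos: [443.8, -384.7, 19.7]
tcp_rot: [-1.459, 1.568, 2.295]
ft_force: [-0.8, 0.3, -0.2]
opening: 0.601
```

Emit:
carry_out(
  grip=[1,1,1,1,1],
  linear=[
    [0,0,0],
    [0,0,0],
    [0,0,0],
    [0,0,0],
    [0,0,0],
  ],
  turn=[0,0,0,0,0],
)

```text
t: 32.95
eef_pos: [444.6, -385.5, 22.2]
tcp_rot: [1.786, 1.57, -0.744]
ft_force: [0.2, -0.5, -0.2]
opening: 0.235
```

Emit:
carry_out(
  grip=[1,1,1,1,1],
  linear=[
    [0,0,0],
    [-0.03,0,0],
    [-0.07,0,0],
    [-0.1,0,0],
    [-0.1,0,0],
  ],
  turn=[0,0,0,0,0],
)

```text
t: 33.45
eef_pos: [443.9, -384.8, 173.7]
tcp_rot: [-1.494, 1.569, 2.259]
ft_force: [0.3, -0.5, -1.8]
opening: 0.207
```

Run:
```python
from h import *
q=place(-46,42);plan((*q,160,None),(*q,160,116))
```

```text
t 33.45 pos [ 443.9 -384.8  173.7] jaw 125.0 open 0.207 F [ 0.3 -0.5 -1.8] j6 0.13
  lin [ 0.0283 -0.7733 -0.749 ] max/0.1: 10.77 turn 0.0 n 0.0
  lin [0. 0. 0.] max/0.1: 0.0 turn 0.0502 n 1.1
```

Emit:
carry_out(
  grip=[1,1,1,1,1],
  linear=[
    [0,-0.0297,-0.0288],
    [0,-0.0595,-0.0576],
    [0,-0.0595,-0.0576],
    [0,-0.0595,-0.0576],
    [0,-0.0595,-0.0576],
  ],
  turn=[0,0,0,0,0],
)

```text
t: 33.95
eef_pos: [473.2, -199.2, 171.6]
tcp_rot: [-1.426, 1.57, 2.327]
ft_force: [1.6, -0.1, -1.9]
opening: 0.209
```

Emit:
carry_out(
  grip=[1,1,1,1,1],
  linear=[
    [0,-0.0595,-0.0576],
    [0,-0.0595,-0.0576],
    [0,-0.0595,-0.0576],
    [0,-0.0595,-0.0576],
    [0,-0.0595,-0.0576],
  ],
  turn=[0,0,0,0,0],
)

```text
t: 34.45
eef_pos: [505.5, 5.3, 171.7]
tcp_rot: [-0.975, 1.57, 2.778]
ft_force: [0.6, 0.0, -2.1]
opening: 0.207
```

Emit:
carry_out(
  grip=[1,1,1,1,1],
  linear=[
    [0,-0.0595,-0.0576],
    [0.01,-0.0595,-0.0576],
    [0.018,-0.0297,-0.029],
    [0,0,0],
    [0,0,0],
  ],
  turn=[0,0,0,0.0251,0.0251],
)

```text
t: 34.95
eef_pos: [521.6, 106.6, 157.2]
tcp_rot: [-0.438, 1.569, -3.127]
ft_force: [-0.5, 0.1, -2.1]
opening: 0.206
```

Emit:
carry_out(
  grip=[1,1],
  linear=[
    [0,0,0],
    [0,0,0],
  ],
  turn=[0,0],
)

```text
t: 35.15
eef_pos: [522.1, 105.6, 157.6]
tcp_rot: [-0.786, 1.571, 2.812]
ft_force: [-0.5, 0.2, -1.4]
opening: 0.209
```

Run:
```python
from h import *
q=place(-46,42);plan((*q,160,116),(*q,75,116))
```

```text
t 35.15 pos [522.1 105.6 157.6] jaw 116.1 open 0.209 F [-0.5  0.2 -1.4] j6 1.19
  lin [-0.0048 -0.0684 -0.0478] max/0.1: 0.84 turn 0.0008 n 0.0
  lin [ 0.17  0.   -0.  ] max/0.1: 1.7 turn 0.0 n 0.0
```

Emit:
carry_out(
  grip=[1,1,1,1,1],
  linear=[
    [0,-0.0684,-0.0478],
    [0,0,0],
    [0.05,0,0],
    [0.06,0,0],
    [0.035,0,0],
  ],
  turn=[0,0,0,0,0],
)

```text
t: 35.65
eef_pos: [528.2, 146.3, 83.4]
tcp_rot: [-0.326, 1.569, -3.012]
ft_force: [-0.3, -0.2, -1.8]
opening: 0.208
```

Run:
```python
from h import *
q=place(-46,42);plan((*q,74.5,116))
```

```text
t 35.65 pos [528.2 146.3  83.4] jaw 116.1 open 0.208 F [-0.3 -0.2 -1.8] j6 1.26
  lin [ 0.0179 -0.0007 -0.0011] max/0.1: 0.18 turn 0.0006 n 0.0
```

Emit:
carry_out(
  grip=[1,1,1,0.3,0.3],
  linear=[
    [0.012,0,0],
    [0.008,0,0],
    [0,0,0],
    [0,0,0],
    [0,0,0],
  ],
  turn=[0,0,0,0,0],
)

```text
t: 36.15
eef_pos: [529.4, 146.7, 76.0]
tcp_rot: [2.882, 1.569, 0.195]
ft_force: [-0.6, 0.3, -0.7]
opening: 0.319
```

Emit:
carry_out(
  grip=[0.3,0.3,0.3,0.3,0.3],
  linear=[
    [0,0,0],
    [-0.03,0,0],
    [-0.06,0,0],
    [-0.06,0,0],
    [0,0,0],
  ],
  turn=[0,0,0,0,0],
)

```text
t: 36.65
eef_pos: [530.5, 147.0, 153.8]
tcp_rot: [2.853, 1.564, 0.166]
ft_force: [0.5, -0.1, -0.8]
opening: 0.346
```

Run:
```python
from h import *
plan()
```

```text
t 36.65 pos [530.5 147.  153.8] jaw 116.0 open 0.346 F [ 0.5 -0.1 -0.8] j6 1.27
```

Emit:
carry_out(
  grip=[0.1,0.1,0.1,0.1,0.1],
  linear=[
    [0,-0.079,0.028],
    [0,-0.079,0.028],
    [0,-0.079,0.028],
    [0,0,0],
    [0,0,0],
  ],
  turn=[0,0,0,0.046,0.046],
)

```text
t: 37.15
eef_pos: [438.3, 235.7, 149.9]
tcp_rot: [-2.453, 1.571, 0.85]
ft_force: [-0.3, -0.5, 0.7]
opening: 0.449
```

Emit:
carry_out(
  grip=[0.1,0.1,0.1,0.1],
  linear=[
    [0,0,0],
    [0,0,0],
    [0,0,0],
    [0,0,0],
  ],
  turn=[0.046,0.045,0,0],
)

```text
t: 37.55
eef_pos: [439.2, 234.7, 149.8]
tcp_rot: [-0.006, 1.571, 3.019]
ft_force: [1.0, 0.4, -0.5]
opening: 0.448
```

Run:
```python
from h import *
plan((501.4,212.1,150,83),(501.4,212.1,79.5,83))
a=cams.read_camera("scene");b=cams.read_camera("side")
def crop(im,x,y,w,h): return cv2.resize(im[y:y+h,x:x+w],(400,300),interpolation=cv2.INTER_CUBIC)
cv2.imwrite("pics/c10.png",np.vstack([np.hstack([crop(a,315,200,168,126),crop(b,170,140,108,81)]),np.hstack([crop(a,130,70,240,180),crop(a,60,20,440,330)])]))
```

```text
t 37.55 pos [439.2 234.7 149.8] jaw 83.3 open 0.448 F [ 1.   0.4 -0.5] j6 2.05
  lin [-0.0003  0.0305 -0.1289] max/0.1: 1.32 turn 0.0017 n 0.0
  lin [ 0.141  0.    -0.   ] max/0.1: 1.41 turn 0.0 n 0.0
```

View pics/c10.png

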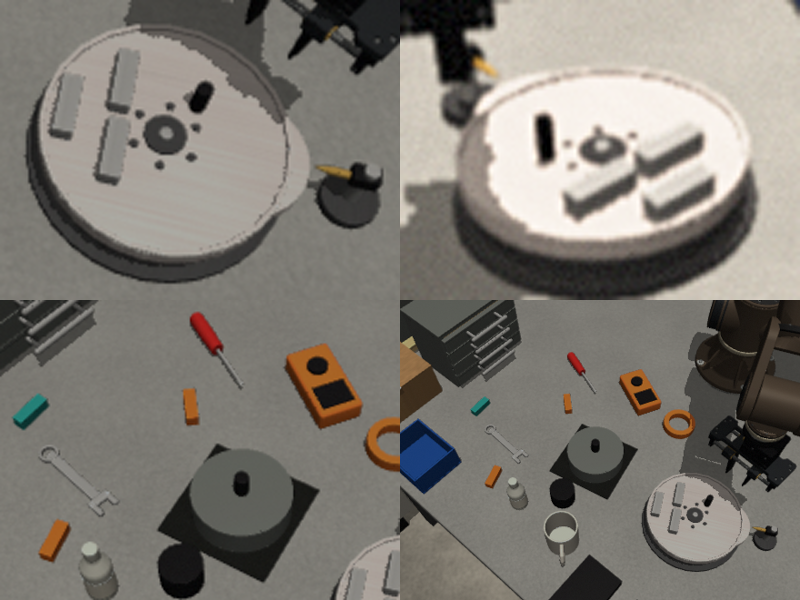

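All three bars lie flat on the far half, at crop (67,105), (123,80) and (112,148), with no grey bar left on the bench. The cover is on the mat and the bulge is at the pointer. Now grip the stud.

Emit:
carry_out(
  grip=[0.1,0.1,0.1,0.1,0.1],
  linear=[
    [0,0.0155,-0.064],
    [0,0.015,-0.0649],
    [0,0,0],
    [0.05,0,0],
    [0.06,0,0],
  ],
  turn=[0,0,0,0,0],
)

```text
t: 38.15
eef_pos: [501.5, 212.0, 95.1]
tcp_rot: [-2.694, 1.569, 0.329]
ft_force: [0.6, 0.5, -0.3]
opening: 0.447
```

Emit:
carry_out(
  grip=[0.1,0.1,1,1,1],
  linear=[
    [0.031,0,0],
    [0,0,0],
    [0,0,0],
    [0,0,0],
    [0,0,0],
  ],
  turn=[0,0,0,0,0],
)

```text
t: 38.65
eef_pos: [501.7, 212.0, 80.5]
tcp_rot: [-2.704, 1.569, 0.317]
ft_force: [0.6, -0.1, -0.5]
opening: 0.253
```

Emit:
carry_out(
  grip=[1,1,1],
  linear=[
    [0,0,0],
    [0,0,0],
    [0,0,0],
  ],
  turn=[0,0,0],
)

```text
t: 38.95
eef_pos: [501.6, 212.0, 80.2]
tcp_rot: [-2.596, 1.57, 0.425]
ft_force: [-1.8, -0.1, 7.1]
opening: 0.163
```

Run:
```python
from h import *
plan();ang()
arc(173,343,34,turn=True)
```

```text
t 38.95 pos [501.6 212.   80.2] jaw 83.1 open 0.163 F [-1.8 -0.1  7.1] j6 1.97
r 44.8 ang 173.1 F [-1.8 -0.1  7.1] M [0.05 0.38 0.02]
[[0, 0.0078, -0.0003], [0, 0.0078, -0.0003], [0, 0.0078, -0.0003], [0, 0.0078, -0.0003], [0, 0.0078, -0.0003]] turn -0.0278
[[0, 0.0078, -0.0003], [0, 0.0078, -0.0003], [0, 0.0078, -0.0003], [0, 0.0078, -0.0003], [0, 0.0078, -0.0003]] turn -0.0278
[[0, 0.0078, -0.0003], [0, 0.0078, -0.0003], [0, 0.0078, -0.0003], [0, 0.0078, -0.0003], [0, 0.0078, -0.0003]] turn -0.0278
[[0, 0.0078, -0.0003], [0, 0.0078, -0.0003], [0, 0.0078, -0.0003], [0, 0.0078, -0.0003], [0, 0.0078, -0.0003]] turn -0.0278
[[0, 0.0078, -0.0003], [0, 0.0078, -0.0003], [0, 0.0078, -0.0003], [0, 0.0078, -0.0003], [0, 0.0078, -0.0003]] turn -0.0278
[[0, 0.0078, -0.0003], [0, 0.0078, -0.0003], [0, 0.0078, -0.0003], [0, 0.0078, -0.0003], [0, 0.0078, -0.0003]] turn -0.0278
[[0, 0.0078, -0.0003], [0, 0.0078, -0.0003], [0, 0.0078, -0.0003], [0, 0.0078, -0.0003]] turn -0.0278
```

Emit:
carry_out(
  grip=[1,1,1,1,1],
  linear=[
    [0,0.0039,-0.0001],
    [0,0.0063,-0.00025],
    [0,0.00785,-0.00034],
    [0,0.00785,-0.00034],
    [0,0.00785,-0.00034],
  ],
  turn=[-0.0138,-0.0222,-0.0278,-0.0278,-0.0278],
)

```text
t: 39.45
eef_pos: [502.8, 195.4, 80.2]
tcp_rot: [-2.828, 1.569, 0.571]
ft_force: [-1.4, 3.4, 6.3]
opening: 0.164
```

Emit:
carry_out(
  grip=[1,1,1,1,1],
  linear=[
    [0,0.00785,-0.00034],
    [0,0.00785,-0.00034],
    [0,0.00785,-0.00034],
    [0,0.00785,-0.00034],
    [0,0.00785,-0.00034],
  ],
  turn=[-0.0278,-0.0278,-0.0278,-0.0278,-0.0278],
)

```text
t: 39.95
eef_pos: [512.0, 178.1, 80.2]
tcp_rot: [2.94, 1.569, 0.493]
ft_force: [-0.1, 5.3, 4.6]
opening: 0.166
```

Run:
```python
from h import *
plan();ang()
```

```text
t 39.95 pos [512.  178.1  80.2] jaw 129.8 open 0.166 F [-0.1  5.3  4.6] j6 1.09
r 44.4 ang 219.9 F [-0.1  5.3  4.6] M [ 0.79  0.09 -0.06]
```

Emit:
carry_out(
  grip=[1,1,1,1,1],
  linear=[
    [0,0.00785,-0.00034],
    [0,0.00785,-0.00034],
    [0,0.00785,-0.00034],
    [0,0.00785,-0.00034],
    [0,0.00785,-0.00034],
  ],
  turn=[-0.0278,-0.0278,-0.0278,-0.0278,-0.0278],
)

```text
t: 40.45
eef_pos: [527.6, 166.7, 80.3]
tcp_rot: [2.621, 1.568, 0.611]
ft_force: [1.4, 11.0, 4.7]
opening: 0.164
```

Emit:
carry_out(
  grip=[1,1,1,1,1],
  linear=[
    [0,0.00785,-0.00034],
    [0,0.00785,-0.00034],
    [0,0.00785,-0.00034],
    [0,0.00785,-0.00034],
    [0,0.00785,-0.00034],
  ],
  turn=[-0.0278,-0.0278,-0.0278,-0.0278,-0.0278],
)

```text
t: 40.95
eef_pos: [545.9, 163.1, 80.2]
tcp_rot: [2.763, 1.568, 1.189]
ft_force: [-3.1, 16.4, 5.9]
opening: 0.163
```

Run:
```python
from h import *
plan();ang()
```

```text
t 40.95 pos [545.9 163.1  80.2] jaw 179.8 open 0.163 F [-3.1 16.4  5.9] j6 0.17
r 43.5 ang 269.8 F [-3.1 16.4  5.9] M [2.82 0.81 0.03]
```

Emit:
carry_out(
  grip=[1,1,1,1,1],
  linear=[
    [0,0.00785,-0.0019],
    [0,0.00785,-0.0019],
    [0,0.00785,-0.0019],
    [0,0.00785,-0.0019],
    [0,0.00785,-0.0019],
  ],
  turn=[-0.0278,-0.0278,-0.0278,-0.0278,-0.0278],
)

```text
t: 41.45
eef_pos: [564.6, 168.7, 80.2]
tcp_rot: [0.326, 1.57, -0.811]
ft_force: [0.1, -7.6, 5.6]
opening: 0.161
```

Run:
```python
from h import *
plan();ang()
```

```text
t 41.45 pos [564.6 168.7  80.2] jaw 24.9 open 0.161 F [ 0.1 -7.6  5.6] j6 -0.25
r 42.1 ang 296.0 F [ 0.1 -7.6  5.6] M [-1.44  0.02  0.03]
```

Emit:
carry_out(
  grip=[1,1,1,1,1],
  linear=[
    [0,0.00785,0],
    [0,0.00785,0],
    [0,0.00785,0],
    [0,0.00785,0],
    [0,0.00785,0],
  ],
  turn=[-0.0278,-0.0278,-0.0278,-0.0278,-0.0278],
)

```text
t: 41.95
eef_pos: [579.2, 180.7, 80.2]
tcp_rot: [-2.568, 1.569, 3.015]
ft_force: [-9.4, 2.2, 12.0]
opening: 0.162
```

Emit:
carry_out(
  grip=[1,1,1,1,1],
  linear=[
    [0,0.00785,0],
    [0,0.00785,0],
    [0,0.00785,0],
    [0,0.0063,0],
    [0,0.0039,0],
  ],
  turn=[-0.0278,-0.0278,-0.0278,-0.0222,-0.0138],
)

```text
t: 42.45
eef_pos: [586.5, 195.1, 80.1]
tcp_rot: [-2.773, 1.565, -3.099]
ft_force: [-15.8, 1.3, 14.9]
opening: 0.159
```

Emit:
carry_out(
  grip=[1,1,1],
  linear=[
    [0,0,0],
    [0,0,0],
    [0,0,0],
  ],
  turn=[0,0,0],
)

```text
t: 42.75
eef_pos: [586.5, 195.4, 80.1]
tcp_rot: [-2.887, 1.566, 3.067]
ft_force: [-13.6, 6.0, 14.0]
opening: 0.158
```

Run:
```python
from h import *
plan();ang()
```

```text
t 42.75 pos [586.5 195.4  80.1] jaw 71.2 open 0.158 F [-13.6   6.   14. ] j6 -1.03
r 42.0 ang 344.5 F [-13.6   6.   14. ] M [0.93 2.61 0.01]
```

Emit:
carry_out(
  grip=[1,1,1,1,1],
  linear=[
    [0,0,-0.006],
    [0,-0.0039,0],
    [0,-0.0063,0],
    [0,-0.00785,-0.0003],
    [0,-0.00785,-0.0003],
  ],
  turn=[0,0.0138,0.0222,0.0278,0.0278],
)

```text
t: 43.25
eef_pos: [581.4, 184.4, 80.3]
tcp_rot: [0.959, 1.568, 0.338]
ft_force: [2.6, 1.6, 3.2]
opening: 0.159
```

Emit:
carry_out(
  grip=[1,1,1,1,1],
  linear=[
    [0,-0.00785,-0.0003],
    [0,-0.00785,-0.0003],
    [0,-0.00785,-0.0003],
    [0,-0.00785,-0.0003],
    [0,-0.00785,-0.0003],
  ],
  turn=[0.0278,0.0278,0.0278,0.0278,0.0278],
)

```text
t: 43.75
eef_pos: [567.7, 170.5, 80.3]
tcp_rot: [1.105, 1.567, 0.048]
ft_force: [5.5, -2.5, 1.6]
opening: 0.159
```

Run:
```python
from h import *
plan();ang()
```

```text
t 43.75 pos [567.7 170.5  80.3] jaw 29.4 open 0.159 F [ 5.5 -2.5  1.6] j6 -0.33
r 42.1 ang 300.9 F [ 5.5 -2.5  1.6] M [-0.61 -1.01 -0.02]
```

Emit:
carry_out(
  grip=[1,1,1,1,1],
  linear=[
    [0,-0.0076,-0.0003],
    [0,-0.0076,-0.0003],
    [0,-0.0076,-0.0003],
    [0,-0.0076,-0.0003],
    [0,-0.0076,-0.0003],
  ],
  turn=[0.0278,0.0278,0.0278,0.0278,0.0278],
)

```text
t: 44.25
eef_pos: [549.5, 164.1, 80.3]
tcp_rot: [1.239, 1.567, -0.254]
ft_force: [5.3, -9.5, 4.6]
opening: 0.163
```

Emit:
carry_out(
  grip=[1,1,1,1,1],
  linear=[
    [0,-0.0076,-0.0003],
    [0,-0.0076,-0.0003],
    [0,-0.0076,-0.0003],
    [0,-0.0076,-0.0003],
    [0,-0.0076,-0.0003],
  ],
  turn=[0.0278,0.0278,0.0278,0.0278,0.0278],
)

```text
t: 44.75
eef_pos: [529.7, 166.4, 80.2]
tcp_rot: [0.923, 1.569, -1.007]
ft_force: [-0.3, -10.7, 8.1]
opening: 0.162
```

Run:
```python
from h import *
plan();ang()
```

```text
t 44.75 pos [529.7 166.4  80.2] jaw 159.4 open 0.162 F [ -0.3 -10.7   8.1] j6 0.55
r 43.4 ang 247.8 F [ -0.3 -10.7   8.1] M [-2.04  0.17 -0.02]
```

Emit:
carry_out(
  grip=[1,1,1,1,1],
  linear=[
    [0,-0.0077,0.0006],
    [0,-0.0077,0.0006],
    [0,-0.0077,0.0006],
    [0,-0.0077,0.0003],
    [0,-0.0077,0],
  ],
  turn=[0.0278,0.0278,0.0278,0.0278,0.0278],
)

```text
t: 45.25
eef_pos: [513.5, 176.5, 80.2]
tcp_rot: [2.495, 1.568, 0.128]
ft_force: [3.1, -0.9, 2.3]
opening: 0.163
```

Emit:
carry_out(
  grip=[1,1,1,1,1],
  linear=[
    [0,-0.0077,-0.0003],
    [0,-0.0077,-0.0003],
    [0,-0.0077,-0.0003],
    [0,-0.0077,-0.0003],
    [0,-0.0077,-0.0003],
  ],
  turn=[0.0278,0.0278,0.0278,0.0278,0.0278],
)

```text
t: 45.75
eef_pos: [503.5, 192.7, 80.2]
tcp_rot: [2.936, 1.567, 0.133]
ft_force: [4.4, -1.5, 3.2]
opening: 0.158
```

Run:
```python
from h import *
plan();ang()
```

```text
t 45.75 pos [503.5 192.7  80.2] jaw 109.4 open 0.158 F [ 4.4 -1.5  3.2] j6 1.48
r 44.8 ang 198.1 F [ 4.4 -1.5  3.2] M [-0.44 -0.67 -0.02]
```

Emit:
carry_out(
  grip=[1,1,1,1,1],
  linear=[
    [0,-0.0078,-0.0003],
    [0,-0.0078,-0.0003],
    [0,-0.0078,-0.0003],
    [0,-0.0062,-0.0003],
    [0,-0.0045,-0.0002],
  ],
  turn=[0.0278,0.0278,0.0278,0.0222,0.0167],
)

```text
t: 46.25
eef_pos: [501.2, 209.5, 80.3]
tcp_rot: [-2.966, 1.567, 0.13]
ft_force: [5.4, -3.5, 3.9]
opening: 0.166
```

Emit:
carry_out(
  grip=[1,1,1],
  linear=[
    [0,0,0],
    [0,0,0],
    [0,0,0],
  ],
  turn=[0,0,0],
)

```text
t: 46.55
eef_pos: [501.3, 209.8, 80.2]
tcp_rot: [-2.788, 1.567, 0.312]
ft_force: [4.9, 2.2, 3.5]
opening: 0.159
```

Run:
```python
from h import *
plan((501.6,212,80.2,None));ang()
```

```text
t 46.55 pos [501.3 209.8  80.2] jaw 87.6 open 0.159 F [4.9 2.2 3.5] j6 1.89
  lin [ 0.0001 -0.0044 -0.0005] max/0.1: 0.04 turn 0.0 n 0.0
r 44.9 ang 175.9 F [4.9 2.2 3.5] M [ 0.3  -0.78 -0.01]
```

Nudge 2.2 mm more, release, lift clear and look.

Emit:
carry_out(
  grip=[1,1,1,1],
  linear=[
    [0,-0.0022,-0.0001],
    [0,-0.0022,-0.0001],
    [0,0,0],
    [0,0,0],
  ],
  turn=[0.0139,0.0111,0,0],
)

```text
t: 46.95
eef_pos: [501.5, 211.6, 80.3]
tcp_rot: [-2.823, 1.567, 0.198]
ft_force: [5.8, -0.5, 3.6]
opening: 0.165
```

Emit:
carry_out(
  grip=[0.1,0.1,0.1,0.1,0.1],
  linear=[
    [0,0,0],
    [0,0,0],
    [0,0,0],
    [0,0,0],
    [-0.04,0,0],
  ],
  turn=[0,0,0,0,0],
)

```text
t: 47.45
eef_pos: [498.8, 211.2, 97.8]
tcp_rot: [0.376, 1.566, -2.887]
ft_force: [0.3, 0.1, 0.1]
opening: 0.445
```

Emit:
carry_out(
  grip=[0.1,0.1,0.1,0.1,0.1],
  linear=[
    [-0.08,0,0],
    [-0.08,0,0],
    [0,0,0.08],
    [0,0,0.08],
    [0,0,0],
  ],
  turn=[0,0,0,0,0],
)

```text
t: 47.95
eef_pos: [416.4, 221.2, 179.7]
tcp_rot: [0.334, 1.569, -2.927]
ft_force: [0.7, 0.0, 0.2]
opening: 0.449
```

Run:
```python
from h import *
plan()
a=cams.read_camera("scene");b=cams.read_camera("side")
def crop(im,x,y,w,h): return cv2.resize(im[y:y+h,x:x+w],(400,300),interpolation=cv2.INTER_CUBIC)
cv2.imwrite("pics/c11.png",np.vstack([np.hstack([crop(a,315,200,168,126),crop(b,170,140,108,81)]),np.hstack([crop(a,130,70,240,180),crop(a,400,230,80,60)])]))
```

```text
t 47.95 pos [416.4 221.2 179.7] jaw 83.1 open 0.449 F [0.7 0.  0.2] j6 2.04
```

View pics/c11.png

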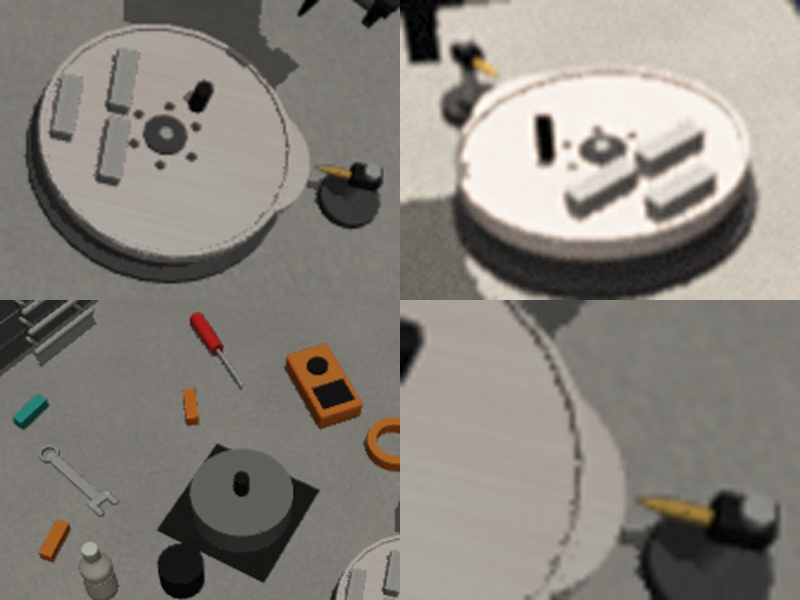

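The state matches the earlier one. The bulge's outermost part at (628,495) faces the tip at (637,503), the bars are in place, the cover is on the mat and the robot is clear.

```bash
python3 -c "
from h import *
print(env.job_done())"
```

```text
the job is handed in; nothing more can be done
None
```

The job is handed in, at about 48 s of the 210 s allowed. No verdict was reported, so the outcome rests on my own checks.

**What I did**
- I set the cover upright on the mat and turned the wheel by its stud until the bulge faced the pointer.
- I laid all three steel bars flat on the half away from the pointer.
- I turned the loaded wheel about 170° away and then back to the pointer.

**Last checks (final picture)**
- **Wheel:** the bulge faces the pointer tip. At release the arm's position put the stud at about 173.5°, against a target of 173°.
- **Bars:** all three lie flat and apart, in the same places as before the half turn.
- **Cover:** it stands upright on the mat.
- **Look-alikes:** I touched none of them, and no grey bar was left on the bench.
- **Robot:** the gripper is clear of everything.

**What went wrong or disagreed**
- **First turn:** the stud slid in the finger pads and about 30 N of side and upward force built up. I released, gripped again and finished cleanly.
- **Loaded turn:** forces reached about 22 N, which fits an error of 1–2 mm in my estimate of the hub position. I never found out exactly why.
- **Knocked bar:** the first bar was found about 5 cm from where I had put it, still validly on the wheel, so I left it and placed the other two around it.
- **Not measured directly:** wheel speed came only from the commanded motion, at most about 0.9 rad/s. The 170° also came from the arm's position, as I took no picture there.

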